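Load and lock the module test nest

ROBOT

A 6-joint arm with a two-finger parallel gripper is mounted at the origin on the work surface. World frame = base frame: x ahead of the robot, y to its left, z up, the work surface at z = 0. Lengths are in m, angles in rad, forces in N, time in s.
With the tool pointing down it reaches from about 0.325 to 0.85 m from the base axis. Payload 4.4 kg.
Tool frame: the origin (TCP) lies at the very end of the fingers, on their centre line; the grasp point (between the pads) lies 19 mm behind it; z points along the fingers, x is the direction in which the jaws open and shut, and the axes are right-handed (so a half turn about z gives the same grasp; the last joint's range is limited). The gripper opens to 94 mm and grips with 3 to 60 N. Pads are 16 mm wide; open, the fingers measure 119 mm over their backs; the gripper's body (75 mm by 177 mm) begins 78 mm behind the grasp point.
Start: joints at [0.971, 0.207, 1.542, -0, 1.393, -0.15], TCP at [0.25, 0.518, 0.205] pointing down, gripper open.
Joint ranges: [-2.73, 2.73], [-0.86, 2.22], [0.23, 2.46], [-1.11, 4.25], [0.08, 2.63], [-2.82, 2.82]. Speed limits (rad/s): [2.79, 2.79, 3.14, 3.14, 3.14, 3.14].

INTERFACE

Orientations are given as a rotation vector (axis times angle).
In Python, from workcell import env gives the robot as it stands.
- The arm moves only by the shell command python3 -m handwheel 'ROWS' [FORCE]. ROWS is JSON, a list of rows, each a list of 3 entries, a list of its own where there are three numbers: the opening in per cent of the stroke, from 0 (shut) to 100 (fully open), then the shift along the world's x, y, z in mm, then the turn about the world's z in rad. A call has 1 to 8 rows; each row shifts and turns the commanded pose from where the row before left it; what a row does not reach is not made up. A row lasts 1/8 s, in which the tool goes at most 62.5 mm and 10.7 degrees, less where a joint would pass 70% of its speed; a pose out of reach is approached as far as the arm can. A call with a gripper value outside its range is refused whole. The fingers move at their own pace and stop on an object; FORCE is the grip in N (left out, the last holds). Time passes only in rows, so rows that do not move let the fingers close. It gives the time, the measured TCP pose, the force and the opening at its end, in the units of the state.
- env.get_state(): the state, without advancing time (a new reading comes with each control period).
- env.get_image(name): name is "side" or "top" or "wrist"; returns (picture, depth): 400x640x3 uint8, red, green, blue; 400x640 float32, m along the optical axis (not along the pixel's ray), 0 where there is no reading.
- env.get_calibration(name): a dict with "mtx" (3x3 intrinsics, pixels), "extrinsics" (4x4, takes a point from world to camera coordinates); the wrist camera has in their place "hand_eye" (4x4, takes a point from camera to tool coordinates, whose origin is the TCP and whose axes are the tool frame's). Camera axes: x right, y down, z forward; pixel columns grow to the right and rows downward; lengths in m; the calibration is good to about 2 mm. The wrist camera is an equidistant fisheye: a pixel r from the principal point sees the ray r / f radians off the axis. A picture is of the moment at which its call begins: read the wrist's pose just before it. get_calibration takes no time and is no camera call.
- env.hand_in(): hands the job in, once; it reports no verdict.
The state is a dict: "t": time; "joint_pos": joint angles; "joint_vel": joint speeds; "joint_efforts": joint torques, N m; "tcp_pos": TCP position; "orientation": TCP orientation; "force": force on the tool from outside, world axes, zero at the start; "moment": the same for the moment, N m; "gripper_width": finger opening in m.
Only numpy, scipy, OpenCV 4.12 (cv2) and the standard library are available. Lean on these libraries where they do the work, as an engineer would, in place of code of your own. Each camera call takes 0.05 s, during which the arm holds its last target.

TASK

Load the test nest for the next test: set every black control module that is on the bench, window up, into a recess of its own in the white nest and press it down until it is flush with the top. When all are flush, lay the brown separator sheet flat over them along the nest, centred between its two ends and passing between the lugs, then lay the aluminium pressure plate squarely on the sheet, and last push the locking pin's rod across over the plate through both lugs, from either side, until its end stands at least 5 mm out beyond the second lug. Do not knock the black heatsink or the steel bush that stand nearby out of place.

Things in the scene. Friction and masses are not known exactly. Their poses are not given: they have to be found in the camera images.
- nest: fixed test nest: low white block 270 (x) x 100 (y) x 44 (z) mm with a row of four recesses along x and two upright aluminium lugs at the -x end. Origin: centre of its underside. Recess: 44 (x) x 74 (y) mm, 2 mm play round a module; its copper floor pad slides stiffly: a module set in rests 14 mm proud; under about 6 N the pad sinks and stays down, module top level with the nest top
- recess1 (a point): centre of the mouth of recess 1, level with the nest's top surface; axes as the nest. The recesses lie 50 mm apart along the nest's x, recess 1 farthest from the lugs
- recess2 (a point): centre of the mouth of recess 2, level with the nest's top surface; axes as the nest. The recesses lie 50 mm apart along the nest's x
- recess3 (a point): centre of the mouth of recess 3, level with the nest's top surface; axes as the nest. The recesses lie 50 mm apart along the nest's x
- recess4 (a point): centre of the mouth of recess 4, level with the nest's top surface; axes as the nest. The recesses lie 50 mm apart along the nest's x
- seat (a point): middle of the nest's top surface, over which the middles of the sheet and of the plate belong; axes as the nest. The recess row and the gap between the lugs are then covered
- eyelets (a point): midway between the two lugs on the axis (nest y) of their square eyelets, 75 mm above the nest's underside. Eyelets are 17 x 17 mm; each lug is 12 mm thick (from 37 to 49 mm either side of this point along y), 33 mm wide (x), its top 92 mm above the nest's underside. Axes as the nest
- module1: a control module: black block 40 (x) x 70 (y) x 30 (z) mm, 0.1 to 0.16 kg, with a dark window and three grey buttons on its top; may be absent. Origin: centre of its underside, z up. Either way round fits any recess
- module2: a control module: black block 40 (x) x 70 (y) x 30 (z) mm, 0.1 to 0.16 kg, with a dark window and three grey buttons on its top; may be absent. Origin: centre of its underside, z up. Either way round fits any recess
- module3: a control module: black block 40 (x) x 70 (y) x 30 (z) mm, 0.1 to 0.16 kg, with a dark window and three grey buttons on its top; may be absent. Origin: centre of its underside, z up. Either way round fits any recess
- module4: a control module: black block 40 (x) x 70 (y) x 30 (z) mm, 0.1 to 0.16 kg, with a dark window and three grey buttons on its top; may be absent. Origin: centre of its underside, z up. Either way round fits any recess
- sheet: the separator: stiff brown pressboard sheet 250 (x) x 60 (y) x 6 (z) mm, 0.09 kg. Origin: centre of its underside
- plate: the pressure plate: aluminium slab 250 (x) x 60 (y) x 14 (z) mm, about 0.5 kg. Origin: centre of its underside
- pin: the locking pin: a black handle block 50 (x) x 24 (y) x 26 (z) mm from whose end a straight steel rod, 10 mm thick with a round end, stands out 125 mm along +x, its axis 13 mm above the handle's underside. Origin: centre of the handle's underside (handle from x = -25 to +25 mm, rod from +25 to +150 mm)
- pin_tip (a point): the end of the pin's rod; axes as the pin
- heatsink: bystander: black finned heatsink 50 x 50 x 30 mm. Origin: centre of its underside
- bush: bystander: steel bush, 60 mm across, 30 mm high. Origin: centre of its underside
There are look-alikes about, which are no part of the job. Leave any red or turquoise look-alike of the module4 alone.

How it is judged:
By the outcome, as a careful person would: the job done as asked, in the order asked, and still so for the second after the job is handed in, with the robot touching nothing.
Of module1, module2, module3, module4 only 2 to 4 are there at a start; the rules pass over those that are not, and their reading is None.
At some moment in a run one of module1, module2, module3, module4 may be knocked a few centimetres aside while the robot is not near it.
Once in a run the grip may slacken for a moment while it holds something.
It also fails if it takes over 210 s, if anything falls off the work surface, if the arm or the gripper's body presses on something with over 40 N, if the wrist force passes 120 N, or if a joint passes its speed limit or range.

## Working session

There is one attempt and no reset: what is moved stays moved. The work goes in short steps, Python scripts to look and compute and a shell command to move; the robot and the scene stay as the last step left them, time stands still between calls to the robot, and variables do not carry over. Pictures are saved under pics/ and viewed, and the job is handed in when it is done.

```bash
ls; mkdir -p pics
python3 - <<'E'
from workcell import env
import cv2,numpy as np
s=env.get_state();print(s)
for n in("side","top","wrist"):
    p,d=env.get_image(n);np.savez(f"pics/{n}0.npz",p=p,d=d);cv2.imwrite(f"pics/{n}0.png",p[:,:,::-1])
    print(n,{k:np.round(v,4).tolist() for k,v in env.get_calibration(n).items()})
E
```

```text
pics
{'t': 0.0, 'joint_pos': array([ 9.70491849e-01,  2.07392398e-01,  1.54292062e+00, -2.07424758e-05,
        1.39351797e+00, -1.50485508e-01]), 'joint_vel': array([ 0.00083393, -0.00045031,  0.00043913, -0.00172025, -0.00050802,
       -0.00073848]), 'joint_efforts': array([-9.41163635e-04, -3.70876479e+01, -2.81415546e+01,  6.96380320e-02,
        3.60438740e-02, -1.25677675e-04]), 'tcp_pos': array([0.24956284, 0.51712948, 0.20432231]), 'orientation': array([ 2.66013859,  1.66959095, -0.00321085]), 'force': array([-0.22847396,  1.48223628, -0.02425492]), 'moment': array([ 0.02251867,  0.02321883, -0.04650858]), 'gripper_width': 0.09411516921575962}
side {'mtx': [[400.484, 0.0, 320.9728], [0.0, 400.484, 197.6674], [0.0, 0.0, 1.0]], 'extrinsics': [[0.9048, -0.4257, 0.0042, -0.4711], [-0.2629, -0.5665, -0.781, 0.2227], [0.3349, 0.7056, -0.6245, 0.9687], [0.0, 0.0, 0.0, 1.0]]}
top {'mtx': [[371.4024, 0.0, 322.4779], [0.0, 371.4024, 200.4857], [0.0, 0.0, 1.0]], 'extrinsics': [[0.005, -0.9999, -0.0118, 0.0213], [-0.9908, -0.0033, -0.135, 0.5352], [0.135, 0.0123, -0.9908, 1.1355], [0.0, 0.0, 0.0, 1.0]]}
wrist {'mtx': [[309.7069, 0.0, 316.8451], [0.0, 309.7069, 200.0709], [0.0, 0.0, 1.0]], 'hand_eye': [[1.0, -0.0004, -0.0004, 0.0011], [0.0005, 0.9741, 0.2262, -0.0658], [0.0003, -0.2262, 0.9741, -0.1793], [0.0, 0.0, 0.0, 1.0]]}
```

View pics/top0.png

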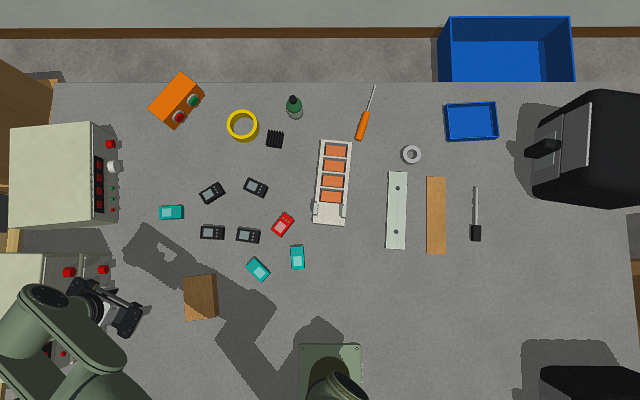

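View pics/side0.png

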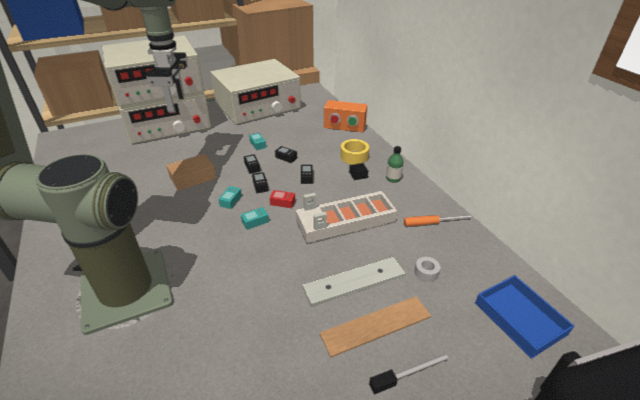

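View pics/wrist0.png

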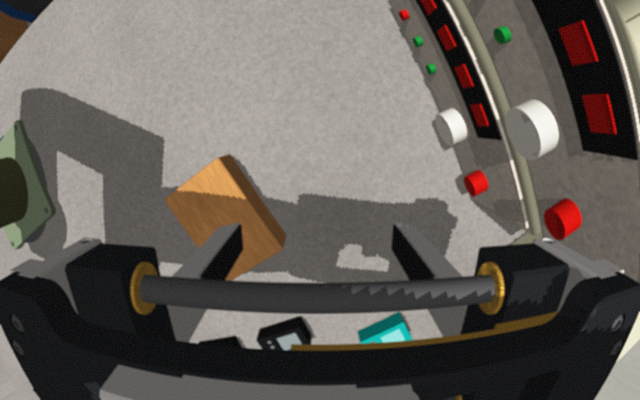

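```bash
cat > h.py <<'E'
from workcell import env
import cv2,numpy as np
from scipy.spatial.transform import Rotation as R
def grab(n,name=None):
    s=env.get_state(); p,d=env.get_image(n)
    if name: cv2.imwrite(f"pics/{name}.png",p[:,:,::-1]); np.savez(f"pics/{name}.npz",p=p,d=d,pos=s["tcp_pos"],ori=s["orientation"])
    return p,d,s["tcp_pos"],s["orientation"]
def load(name):
    z=np.load(f"pics/{name}.npz"); return z["p"],z["d"],z["pos"],z["ori"]
def campose(n,pos=None,ori=None):
    c=env.get_calibration(n)
    if n=="wrist":
        T=np.eye(4);T[:3,:3]=R.from_rotvec(ori).as_matrix();T[:3,3]=pos
        return T@c["hand_eye"],c["mtx"]
    return np.linalg.inv(c["extrinsics"]),c["mtx"]
def rays(n,uv,K):
    uv=np.asarray(uv,float); x=(uv[...,0]-K[0,2])/K[0,0]; y=(uv[...,1]-K[1,2])/K[1,1]
    if n=="wrist":
        th=np.hypot(x,y); k=np.where(th>1e-9,np.sin(th)/np.maximum(th,1e-9),1)
        return np.stack([x*k,y*k,np.cos(th)],-1)
    return np.stack([x,y,np.ones_like(x)],-1)
def onplane(n,uv,z,pos=None,ori=None):
    T,K=campose(n,pos,ori); r=rays(n,uv,K)@T[:3,:3].T; c=T[:3,3]
    return c+r*((z-c[2])/r[...,2])[...,None]
def cloud(n,d,pos=None,ori=None):
    T,K=campose(n,pos,ori); v,u=np.mgrid[:d.shape[0],:d.shape[1]]
    r=rays(n,np.stack([u,v],-1),K)
    with np.errstate(all='ignore'): P=r/r[...,2:]*d[...,None]
    W=P@T[:3,:3].T+T[:3,3]; W[(d<=0)|(r[...,2]<0.1)]=np.nan
    return W
def crop(p,u0,v0,u1,v1,k,name):
    cv2.imwrite(f"pics/{name}.png",cv2.resize(p[v0:v1,u0:u1,::-1],None,fx=k,fy=k,interpolation=cv2.INTER_CUBIC))
def rect(W,box,zlo,zhi,extra=None):
    "min-area rect of points in xy box, z band"
    m=(W[...,2]>zlo)&(W[...,2]<zhi)&(W[...,0]>box[0])&(W[...,0]<box[1])&(W[...,1]>box[2])&(W[...,1]<box[3])
    if extra is not None:m&=extra
    q=W[m]; 
    (c,wh,a)=cv2.minAreaRect((q[:,:2]*1000).astype(np.float32))
    w,h=wh
    if w<h: a-=90; w,h=h,w
    return np.round(c,1),round(w,1),round(h,1),round((a+90)%180-90,1),len(q),np.round(np.median(q[:,2])*1000,1)
E
python3 - <<'E'
from h import *
z=np.load("pics/top0.npz");p,d=z["p"],z["d"]
crop(p,140,80,340,280,3,"topL"); crop(p,300,100,500,270,3.5,"topR")
W=cloud("top",d)
for u,v in [(212,193),(256,187),(212,232),(248,235),(333,145),(334,205),(397,210),(436,215),(475,233),(475,200),(275,139),(411,154),(405,154),(283,224),(298,257),(258,268),(171,212),(350,280),(318,218),(347,220)]:
    print((u,v),np.round(W[v,u]*1000).tolist())
E
```

```text
(212, 193) [559.0, 377.0, 27.0]
(256, 187) [579.0, 237.0, 27.0]
(212, 232) [435.0, 370.0, 32.0]
(248, 235) [426.0, 257.0, 31.0]
(333, 145) [722.0, -10.0, 15.0]
(334, 205) [520.0, -13.0, 44.0]
(397, 210) [508.0, -214.0, 20.0]
(436, 215) [494.0, -341.0, 5.0]
(475, 233) [435.0, -455.0, 24.0]
(475, 200) [541.0, -464.0, 16.0]
(275, 139) [736.0, 179.0, 33.0]
(411, 154) [697.0, -268.0, -3.0]
(405, 154) [688.0, -242.0, 28.0]
(283, 224) [461.0, 147.0, 31.0]
(298, 257) [358.0, 99.0, 28.0]
(258, 268) [324.0, 223.0, 29.0]
(171, 212) [497.0, 504.0, 32.0]
(350, 280) [287.0, -64.0, 0.0]
(318, 218) [479.0, 37.0, 47.0]
(347, 220) [477.0, -55.0, 3.0]
```

View pics/topL.png

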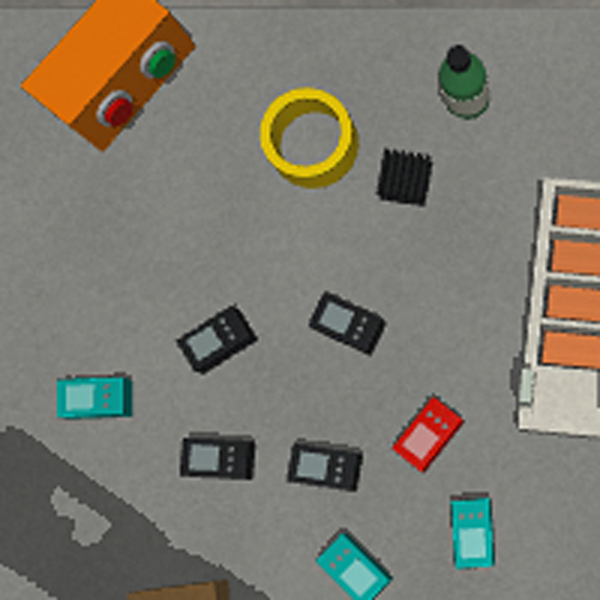

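View pics/topR.png

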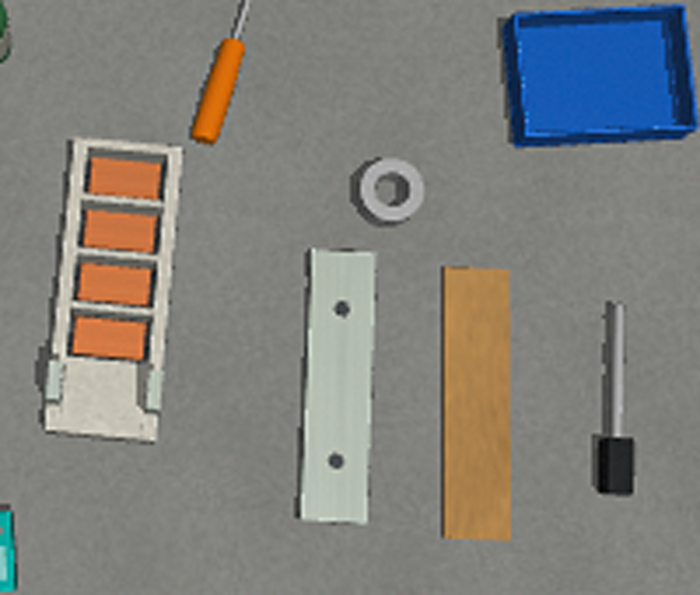

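```bash
python3 -m handwheel '[[100,[31,-27,15],-0.149],[100,[31,-27,15],-0.149],[100,[31,-27,15],-0.149],[100,[31,-27,15],-0.149],[100,[31,-27,15],-0.149],[100,[31,-27,15],-0.149],[100,[31,-27,15],-0.149],[100,[31,-27,15],-0.149]]'; python3 -m handwheel '[[100,[0,0,0],0],[100,[0,0,0],0]]'
python3 - <<'E'
from h import *
p,d,pos,ori=grab("wrist","w1"); print(pos,ori)
E
```

```text
t: 1.15
tcp_pos: [0.4987, 0.3007, 0.3255]
orientation: [3.139, -0.119, -0.001]
force: [0.5, 0.8, -0.4]
gripper_width: 0.0941
t: 1.4
tcp_pos: [0.4974, 0.3019, 0.3247]
orientation: [3.14, -0.11, -0.003]
force: [-1.0, 1.0, 0.3]
gripper_width: 0.0941
[0.49736618 0.3019225  0.32466957] [ 3.13955449e+00 -1.10106688e-01 -2.67787120e-03]
```

View pics/w1.png

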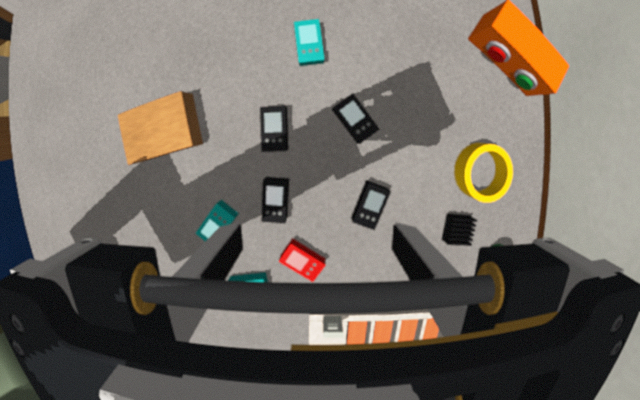

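```bash
cat >> h.py <<'E'
def modules(name,px,r=28,n="wrist",ztop=0.030):
    p,d,pos,ori=load(name); W=cloud(n,d,pos,ori); out=[]
    lab=(p.max(-1)<75)|((W[...,2]>ztop-.01)&(W[...,2]<ztop+.012))
    for u,v in px:
        m=np.zeros(d.shape,bool); sl=np.s_[max(v-r,0):v+r,u-r:u+r]
        m[sl]=((W[...,2]>ztop-.008)&(W[...,2]<ztop+.01))[sl]
        nn,L,st,ce=cv2.connectedComponentsWithStats(cv2.morphologyEx(m.astype(np.uint8),cv2.MORPH_OPEN,np.ones((3,3))))
        l=1+np.argmax(st[1:,4]); vv,uu=np.nonzero(L==l)
        P=onplane(n,np.stack([uu,vv],-1),ztop,pos,ori)
        (c,(w,h),a)=cv2.minAreaRect((P[:,:2]*1000).astype(np.float32))
        if w<h:a-=90;w,h=h,w
        print((u,v),"c",np.round(c,1),"LxW",round(w,1),round(h,1),"long deg",round((a+90)%180-90,1),"z",np.round(np.nanmedian(W[vv,uu,2])*1000,1),"mean",np.round(P.mean(0)*1000,1)[:2])
E
python3 - <<'E'
from h import *
modules("w1",[(355,118),(274,128),(276,199),(371,204)])
p=load("w1")[0]; crop(p,240,80,420,240,4,"w1c")
E
```

```text
(355, 118) c [561.1 381.6] LxW 70.6 41.9 long deg -56.9 z 30.1 mean [561.  381.4]
(274, 128) c [434.3 374.9] LxW 69.7 40.3 long deg 85.5 z 30.2 mean [434.3 375.1]
(276, 199) c [425.9 260.8] LxW 71.3 39.9 long deg 82.2 z 30.1 mean [426.2 261.7]
(371, 204) c [579.  242.4] LxW 71.5 42.6 long deg 65.7 z 30.0 mean [578.8 242.9]
```

View pics/w1c.png

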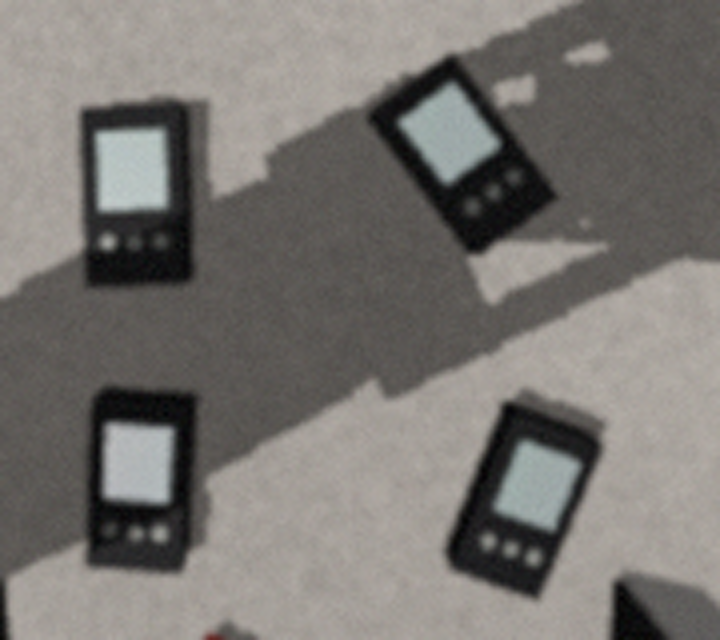

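```bash
python3 -m handwheel '[[100,[10,-52,0],0],[100,[10,-52,0],0],[100,[10,-52,0],0],[100,[10,-52,0],0],[100,[10,-52,0],0],[100,[10,-52,0],0],[100,[10,-52,0],0],[100,[0,0,0],0]]'; python3 -m handwheel '[[100,[0,0,0],0]]'
python3 - <<'E'
from h import *
p,d,pos,ori=grab("wrist","w2"); print(pos,ori)
E
```

```text
t: 2.45
tcp_pos: [0.5677, -0.064, 0.3242]
orientation: [-3.139, 0.116, 0.003]
force: [0.5, 0.9, 0.5]
gripper_width: 0.0938
t: 2.58
tcp_pos: [0.5676, -0.0607, 0.3248]
orientation: [-3.139, 0.109, 0.002]
force: [0.1, 0.5, 0.4]
gripper_width: 0.0941
[ 0.56755004 -0.06070983  0.32483629] [-3.13853963e+00  1.08980982e-01  2.01313388e-03]
```

View pics/w2.png

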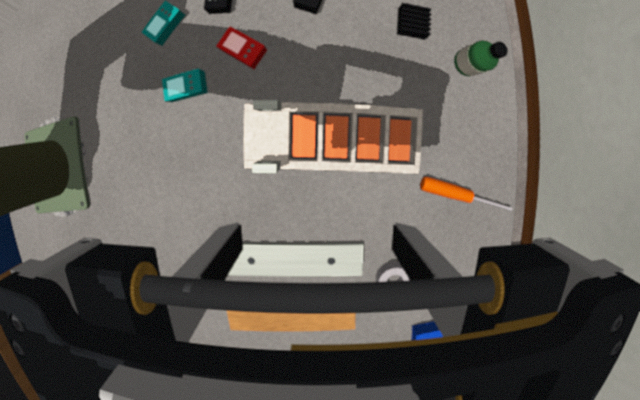

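Run:
```python
from h import *
p,d,pos,ori=load("w2"); W=cloud("wrist",d,pos,ori)
crop(p,230,85,440,185,3.8,"w2c")
m=np.zeros(d.shape,np.uint8); m[85:185,230:440]=((W[...,2]>.038)&(W[...,2]<.05))[85:185,230:440]
cv2.imwrite("pics/w2m.png",cv2.resize(m[85:185,230:440]*255,None,fx=3.8,fy=3.8,interpolation=0))
```

```text
(no output)
```

View pics/w2c.png

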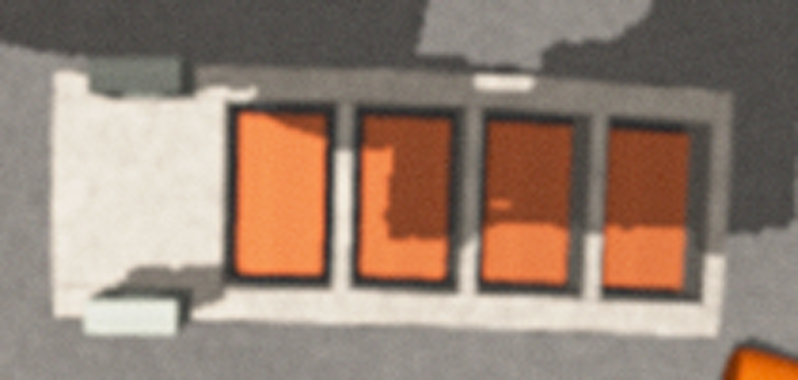

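View pics/w2m.png

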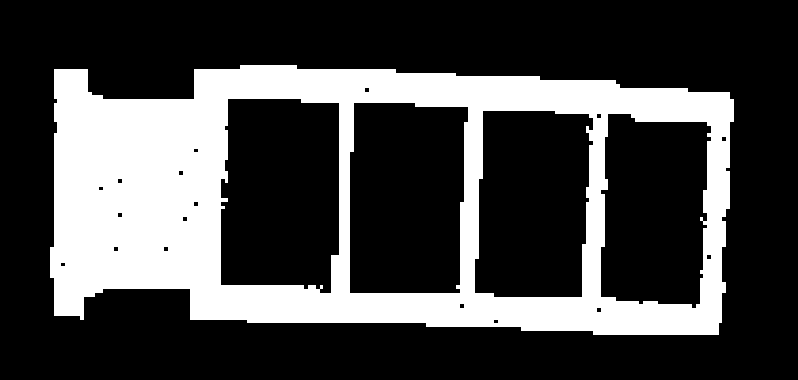

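```bash
cat >> h.py <<'E'
def nest(name,box=(85,185,230,440)):
    p,d,pos,ori=load(name); W=cloud("wrist",d,pos,ori); a,b,c_,e=box
    m=np.zeros(d.shape,np.uint8); m[a:b,c_:e]=((W[...,2]>.038)&(W[...,2]<.05))[a:b,c_:e]
    m=cv2.medianBlur(m,3)
    def rc(mask,dil=0):
        vv,uu=np.nonzero(mask); P=onplane("wrist",np.stack([uu,vv],-1),.044,pos,ori)
        (c,(w,h),an)=cv2.minAreaRect((P[:,:2]*1000).astype(np.float32))
        if w<h: w,h,an=h,w,an-90
        return np.round(c,1),round(w,1),round(h,1),round((an+90)%180-90,2),np.round(P.mean(0)[:2]*1000,1)
    print("outer",rc(m))
    nn,L,st,ce=cv2.connectedComponentsWithStats(1-m)
    for l in range(1,nn):
        if 60<st[l,4]<5000: print("hole",ce[l].round(),rc(L==l))
E
python3 - <<'E'
from h import *
nest("w2")
p,d,pos,ori=load("w2"); W=cloud("wrist",d,pos,ori)
print(np.nanmedian(W[105:170,245:290,2]))
E
```

```text
outer (array([595.1,  -6.5]), 271.3, 100.6, -5.54, array([573.8,  -4.4]))
hole [303. 135.] (array([550.3,  -2.6]), 74.4, 44.6, 85.41, array([550.7,  -1.8]))
hole [336. 137.] (array([599.4,  -7.2]), 73.9, 43.7, 83.99, array([599.4,  -6.9]))
hole [370. 138.] (array([649.2, -11.9]), 73.6, 42.5, 83.25, array([649.1, -11.7]))
hole [402. 140.] (array([698.6, -16.4]), 73.8, 42.6, 84.36, array([698.5, -16.4]))
0.044243660906801374
```

```bash
python3 -c "
from h import *
s=env.get_state();print(s['t'],s['tcp_pos'],s['orientation'])"
python3 -m handwheel '[[90,[2,50,-30],-0.06],[90,[2,50,-30],-0.06],[90,[2,51,-30],-0.06],[90,[2,51,-30],-0.06],[90,[2,51,-30],-0.06],[90,[1,52,-30],-0.055],[90,[0,0,0],0],[90,[0,0,0],0]]' 20
```

```text
2.625 [ 0.56760762 -0.06031579  0.32507172] [-3.13885644e+00  1.07702541e-01  1.37351809e-03]
t: 3.62
tcp_pos: [0.5784, 0.244, 0.1458]
orientation: [3.071, -0.659, 0.001]
force: [-0.3, -0.3, 0.3]
gripper_width: 0.0844
```

```bash
python3 -m handwheel '[[90,[0.6,-1.6,-40],0],[90,[0,0,-40],0],[90,[0,0,-30],0],[90,[0,0,-18],0],[90,[0,0,0],0],[0,[0,0,0],0],[0,[0,0,0],0],[0,[0,0,0],0]]' 20;python3 -m handwheel '[[0,[0,0,0],0],[0,[0,0,0],0]]'
```

```text
t: 4.62
tcp_pos: [0.5805, 0.2415, 0.0186]
orientation: [-3.07, 0.664, -0.003]
force: [0.4, -0.1, 0.1]
gripper_width: 0.0581
t: 4.88
tcp_pos: [0.5798, 0.2413, 0.0176]
orientation: [-3.071, 0.664, -0.001]
force: [1.0, -1.4, 0.6]
gripper_width: 0.0396
```

```bash
python3 -m handwheel '[[0,[0,0,30],0],[0,[0,0,40],0],[0,[20,-43,40],0.06],[0,[20,-43,20],0.06],[0,[20,-43,0],0.06],[0,[20,-43,0],0.06],[0,[20,-43,0],0.06],[0,[19,-43,0],0.03]]';python3 -m handwheel '[[0,[0,0,0],0],[0,[0,0,0],0],[0,[0,0,0],0]]'
python3 - <<'E'
from h import *
p,d,pos,ori=grab("wrist","w3"); print(pos,ori)
p,d,_,_=grab("side","s3"); crop(p,250,90,450,250,3.5,"s3c")
E
```

```text
t: 5.88
tcp_pos: [0.6987, -0.0181, 0.1468]
orientation: [-3.138, 0.149, 0.002]
force: [0.8, 0.6, -0.7]
gripper_width: 0.04
t: 6.25
tcp_pos: [0.698, -0.0153, 0.1471]
orientation: [-3.138, 0.148, 0.002]
force: [0.5, -0.2, -1.2]
gripper_width: 0.0395
[ 0.69796501 -0.01531973  0.14711738] [-3.13763142e+00  1.48428766e-01  1.57473745e-03]
```

View pics/w3.png

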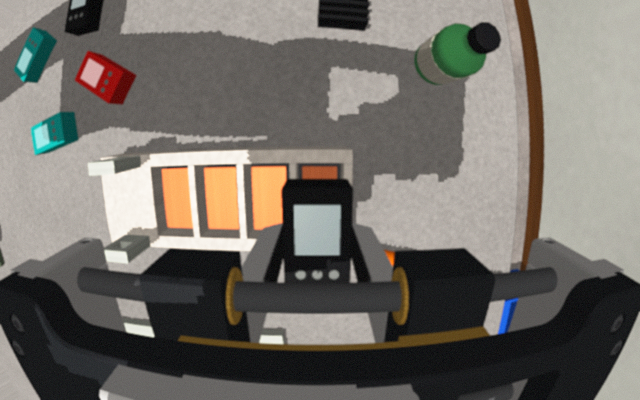

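View pics/s3c.png

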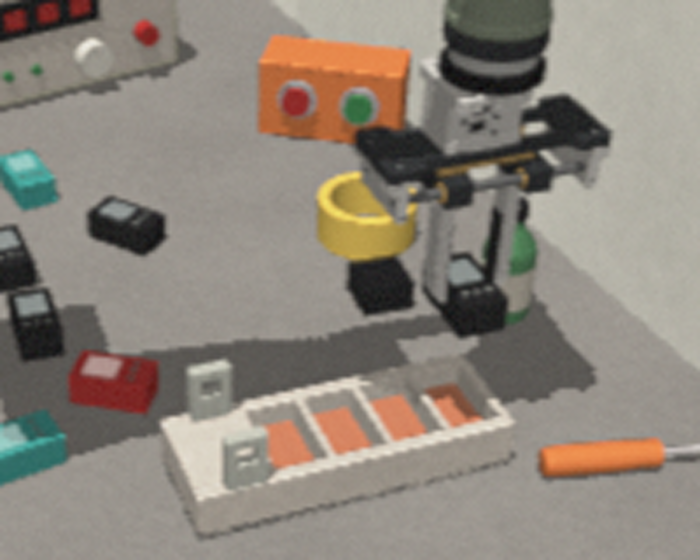

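```bash
cat >> h.py <<'E'
def inhand(name,ztop,box=(170,290,270,370)):
    p,d,pos,ori=load(name); W=cloud("wrist",d,pos,ori); a,b,c,e=box
    m=np.zeros(d.shape,np.uint8); m[a:b,c:e]=(abs(W[...,2]-ztop)<.006)[a:b,c:e]
    m=cv2.morphologyEx(m,cv2.MORPH_OPEN,np.ones((5,5)))
    nn,L,st,ce=cv2.connectedComponentsWithStats(m); l=1+np.argmax(st[1:,4]); vv,uu=np.nonzero(L==l)
    zt=np.median(W[vv,uu,2]); P=onplane("wrist",np.stack([uu,vv],-1),zt,pos,ori)
    (cc,(w,h),an)=cv2.minAreaRect((P[:,:2]*1000).astype(np.float32))
    print("inhand c",np.round(cc,1),round(w,1),round(h,1),round(an,1),"z",zt,"tcp",np.round(pos*1000,1), "uv",uu.min(),uu.max(),vv.min(),vv.max())
def yaw(ori):
    x=R.from_rotvec(ori).as_matrix()[:,0]; return np.arctan2(x[1],x[0])
E
python3 - <<'E'
from h import *
inhand("w3",.1597); nest("w3",(145,255,95,285)); print(yaw(load("w3")[3]))
E
```

```text
inhand c [699.9  -9.3] 59.0 56.7 84.6 z 0.159598374711609 tcp [698.  -15.3 147.1] uv 270 369 186 282
outer (array([564. ,  -3.3]), 208.2, 100.4, -5.45, array([551.6,   1. ]))
hole [173. 199.] (array([552.2,  -1.1]), 71.9, 41.3, 84.48, array([ 5.528e+02, -3.000e-01]))
hole [218. 199.] (array([601.8,  -6. ]), 72.2, 41.7, 84.4, array([602.1,  -5.1]))
-0.09454129530344266
```

Run:
```python
from h import *
p,d,pos,ori=load("w3"); W=cloud("wrist",d,pos,ori)
for v in range(176,200,2): print(v,np.round(W[v,[295,318,340]]*1000,1).tolist())
for v in (210,240): print([ (u,np.round(W[v,u]*1000,1).tolist()) for u in list(range(276,292,2))+list(range(344,360,2))])
crop(p,260,170,380,300,5,"w3c")
```

```text
176 [[679.8, 10.2, 44.5], [700.7, 5.6, 28.2], [723.3, 0.3, 6.7]]
178 [[679.6, 8.4, 45.0], [700.5, 3.7, 28.0], [723.1, -1.9, 6.4]]
180 [[687.6, 21.1, 137.2], [701.8, 19.6, 136.5], [715.5, 18.3, 136.5]]
182 [[688.2, 21.2, 145.4], [701.8, 19.7, 144.3], [714.8, 18.7, 145.5]]
184 [[688.5, 20.7, 149.5], [701.8, 19.3, 148.9], [714.5, 18.2, 149.4]]
186 [[689.1, 20.9, 157.2], [701.8, 19.7, 157.6], [714.0, 18.4, 156.9]]
188 [[689.1, 20.1, 159.1], [701.7, 18.8, 158.6], [713.8, 17.7, 158.7]]
190 [[689.0, 18.9, 159.0], [701.6, 17.6, 158.5], [713.7, 16.7, 159.3]]
192 [[689.0, 18.2, 160.8], [701.5, 16.8, 159.9], [713.6, 15.6, 159.4]]
194 [[688.8, 16.8, 159.3], [701.4, 15.6, 159.3], [713.5, 14.4, 159.4]]
196 [[688.7, 15.7, 159.8], [701.3, 14.6, 160.0], [713.3, 13.6, 160.7]]
198 [[688.6, 14.6, 159.8], [701.2, 13.1, 158.6], [713.3, 12.3, 160.1]]
[(276, [655.3, -24.8, 27.1]), (278, [657.4, -25.0, 27.0]), (280, [659.7, -24.6, 29.3]), (282, [680.5, 8.4, 159.5]), (284, [681.6, 8.3, 159.5]), (286, [682.8, 8.3, 160.0]), (288, [683.9, 8.2, 160.0]), (290, [684.9, 7.9, 159.2]), (344, [715.0, 5.2, 159.6]), (346, [716.2, 5.0, 159.3]), (348, [717.3, 4.8, 159.2]), (350, [718.5, 4.6, 158.7]), (352, [719.5, 4.7, 159.5]), (354, [736.1, -40.0, -1.0]), (356, [738.3, -40.1, -0.9]), (358, [740.5, -40.3, -0.6])]
[(276, [677.3, -3.9, 173.8]), (278, [678.2, -4.3, 173.2]), (280, [678.9, -5.3, 170.6]), (282, [678.4, -9.0, 160.5]), (284, [679.3, -9.7, 158.9]), (286, [680.5, -9.8, 159.0]), (288, [681.7, -9.6, 159.8]), (290, [682.8, -9.8, 159.4]), (344, [713.8, -12.6, 159.7]), (346, [714.9, -12.7, 159.9]), (348, [716.0, -12.7, 160.2]), (350, [717.2, -13.1, 159.3]), (352, [718.3, -12.7, 160.9]), (354, [718.6, -9.3, 170.0]), (356, [719.5, -8.6, 172.1]), (358, [720.4, -8.2, 173.4])]
```

View pics/w3c.png

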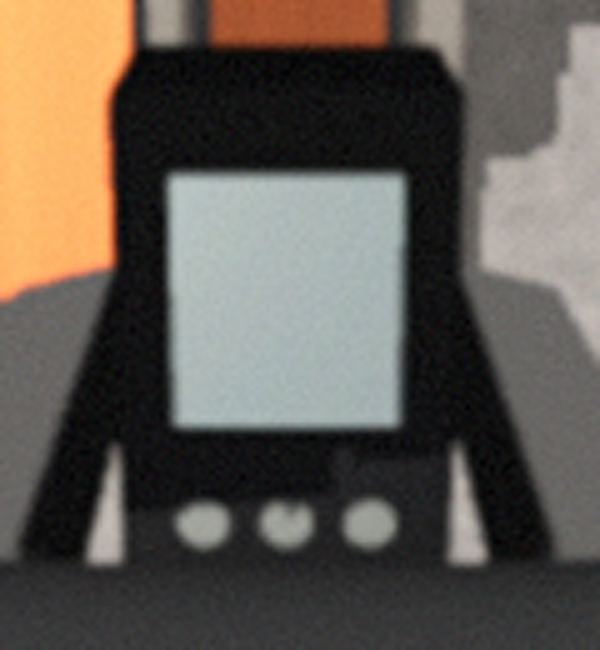

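```bash
python3 -m handwheel '[[0,[1.3,-1.3,-30],0],[0,[0,0,-30],0],[0,[0,0,-23],0],[0,[0,0,0],0],[0,[0,0,0],0]]';python3 -c "
from h import *
s=env.get_state();print(s['tcp_pos'],yaw(s['orientation']))"
```

```text
t: 6.98
tcp_pos: [0.7003, -0.0176, 0.0656]
orientation: [3.138, -0.15, 0.001]
force: [-0.4, 0.5, 0.1]
gripper_width: 0.0396
[ 0.70029139 -0.01760535  0.06561588] -0.09523770455191966
```

```bash
python3 -m handwheel '[[0,[-0.6,0.8,-6],0],[0,[0,0,-6],0],[0,[0,0,-4],0],[0,[0,0,-3],0],[0,[0,0,0],0]]'
python3 - <<'E'
from h import *
p,d,pos,ori=grab("wrist","w4"); print(pos,ori); print(env.get_state()["force"])
E
```

```text
t: 7.6
tcp_pos: [0.6993, -0.0174, 0.0453]
orientation: [-3.138, 0.151, 0.0]
force: [-0.5, 0.9, -1.8]
gripper_width: 0.0395
[ 0.69930915 -0.01736926  0.04531034] [-3.13796217e+00  1.50867391e-01  9.76974324e-05]
[ 0.33669515  1.23743863 -1.84987457]
```

View pics/w4.png

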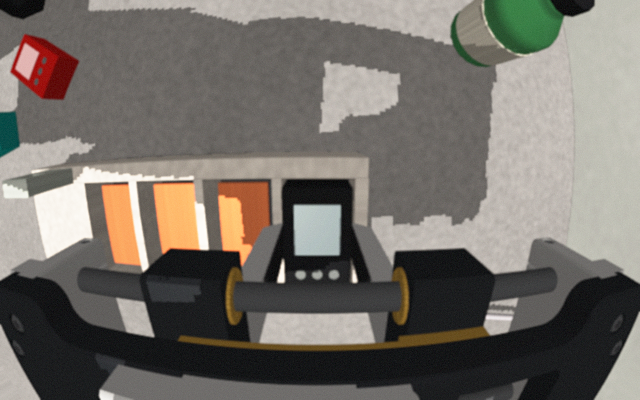

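```bash
python3 -m handwheel '[[62,[0,0,0],0],[62,[0,0,0],0],[62,[0,0,20],0],[0,[0,0,15],0],[0,[0,0,0],0],[0,[0,0,0],0],[0,[0,0,0],0],[0,[0,0,0],0]]' ;python3 -m handwheel '[[0,[0,0,-15],0],[0,[0,0,-6],0],[0,[0,0,-4],0],[0,[0,0,-4],0],[0,[0,0,0],0]]'
```

```text
t: 8.65
tcp_pos: [0.6987, -0.0172, 0.0796]
orientation: [-3.138, 0.151, 0.002]
force: [-0.6, -0.2, -0.5]
gripper_width: 0.0119
t: 9.28
tcp_pos: [0.6995, -0.0173, 0.051]
orientation: [3.138, -0.151, 0.001]
force: [0.4, -0.3, -0.2]
gripper_width: 0.0007
```

```bash
python3 -m handwheel '[[0,[0,0,-3],0],[0,[0,0,-2],0]]'; python3 -m handwheel '[[0,[0,0,-1.5],0],[0,[0,0,-1],0]]';python3 -m handwheel '[[0,[0,0,-1],0],[0,[0,0,0],0]]'
```

```text
t: 9.52
tcp_pos: [0.7, -0.0174, 0.0471]
orientation: [3.138, -0.151, 0.003]
force: [-1.0, -0.3, 3.7]
gripper_width: 0.0002
t: 9.78
tcp_pos: [0.7, -0.0174, 0.0444]
orientation: [3.138, -0.151, 0.002]
force: [0.6, 1.0, 3.4]
gripper_width: 0.0004
t: 10.02
tcp_pos: [0.7, -0.0174, 0.0443]
orientation: [3.138, -0.151, 0.002]
force: [-1.0, 0.8, 6.1]
gripper_width: 0.0005
```

```bash
python3 -m handwheel '[[0,[0,0,-1],0],[0,[0,0,0],0]]'; python3 -m handwheel '[[0,[0,0,-1],0],[0,[0,0,0],0]]'
```

```text
t: 10.28
tcp_pos: [0.7001, -0.0174, 0.0443]
orientation: [3.138, -0.151, 0.003]
force: [-2.4, 0.3, 10.4]
gripper_width: 0.0003
t: 10.52
tcp_pos: [0.7002, -0.0174, 0.0442]
orientation: [3.138, -0.15, 0.003]
force: [-4.6, 0.7, 14.7]
gripper_width: 0.0007
```

```bash
python3 -m handwheel '[[60,[0,0,50],0],[60,[-34,35,40],0],[60,[-40,40.5,30],-0.02],[60,[-40,40.5,20],-0.02],[60,[-40,40.5,0],0],[60,[-40,40.5,0],0],[60,[-40,40.5,0],0],[60,[-40,40.5,0],0]]'; python3 -m handwheel '[[85,[0,0,0],0],[85,[0,0,0],0],[85,[0,0,0],0]]'
python3 - <<'E'
from h import *
p,d,pos,ori=grab("wrist","w5"); print(pos,yaw(ori))
E
```

```text
t: 11.52
tcp_pos: [0.425, 0.2601, 0.179]
orientation: [3.134, -0.214, -0.001]
force: [0.5, 1.6, -0.2]
gripper_width: 0.0564
t: 11.9
tcp_pos: [0.4278, 0.2583, 0.1795]
orientation: [3.134, -0.216, 0.0]
force: [-0.2, 0.2, 0.4]
gripper_width: 0.0793
[0.42778733 0.2582681  0.17951234] -0.13784262961753047
```

View pics/w5.png

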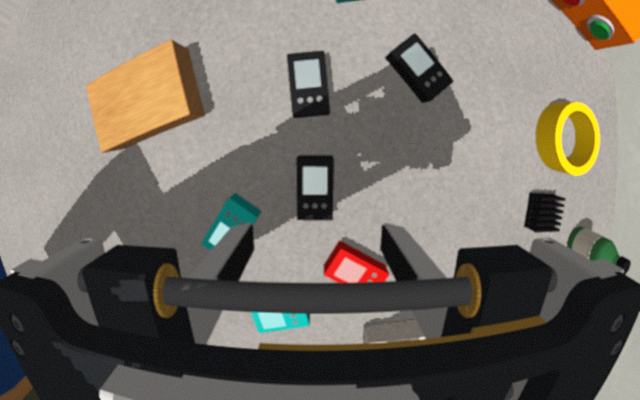

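Run:
```python
from h import *
modules("w5",[(308,84),(420,68),(315,188)],r=38)
```

```text
(308, 84) c [433.9 374.2] LxW 69.9 40.7 long deg 86.1 z 30.1 mean [434.1 373.7]
(420, 68) c [560.1 380.6] LxW 70.3 42.6 long deg -57.0 z 29.9 mean [559.7 380.6]
(315, 188) c [425.4 261.2] LxW 68.9 38.8 long deg 81.7 z 30.1 mean [425.4 261.7]
```

```bash
python3 -m handwheel '[[85,[-2,2.5,-50],-0.005],[85,[0,0,-50],0],[85,[0,0,-40],0],[85,[0,0,-22],0],[85,[0,0,0],0],[0,[0,0,0],0],[0,[0,0,0],0],[0,[0,0,0],0]]' 20;python3 -m handwheel '[[0,[0,0,0],0],[0,[0,0,0],0]]'
```

```text
t: 12.95
tcp_pos: [0.4258, 0.2621, 0.0189]
orientation: [-3.133, 0.221, -0.003]
force: [0.2, 0.2, -0.6]
gripper_width: 0.0532
t: 13.2
tcp_pos: [0.4252, 0.2619, 0.0182]
orientation: [-3.133, 0.221, -0.001]
force: [-0.2, -0.3, 2.0]
gripper_width: 0.0397
```

```bash
python3 -m handwheel '[[0,[0,0,30],0],[0,[0,0,45],0],[0,[32,-39,40],0],[0,[32,-39,15],0.015],[0,[32,-39,0],0.015],[0,[32,-39,0],0.015],[0,[32,-39,0],0],[0,[32,-39,0],0]]';python3 -m handwheel '[[0,[32,-39,0],0],[0,[0,0,0],0],[0,[0,0,0],0]]'
python3 - <<'E'
from h import *
p,d,pos,ori=grab("wrist","w6"); print(pos,yaw(ori))
W=cloud("wrist",d,pos,ori)
for v in range(176,200,2): print(v,np.round(W[v,[295,318,340]]*1000,1).tolist())
for v in (215,): print([ (u,np.round(W[v,u]*1000,1).tolist()) for u in list(range(276,292,2))+list(range(344,360,2))])
E
```

```text
t: 14.2
tcp_pos: [0.6162, 0.0276, 0.1459]
orientation: [-3.138, 0.151, 0.002]
force: [0.0, 0.6, -1.2]
gripper_width: 0.0399
t: 14.58
tcp_pos: [0.6469, -0.0098, 0.1456]
orientation: [-3.137, 0.151, 0.004]
force: [-0.5, 0.6, -1.2]
gripper_width: 0.0397
[ 0.64689202 -0.00980102  0.14555816] -0.0963902106700981
176 [[628.6, 15.8, 43.3], [649.5, 11.5, 28.8], [672.0, 6.0, 6.4]]
178 [[628.5, 14.1, 44.5], [649.3, 9.3, 27.0], [671.8, 3.9, 6.3]]
180 [[628.3, 12.1, 43.6], [649.1, 7.6, 28.7], [671.6, 1.8, 6.4]]
182 [[636.4, 25.3, 135.1], [650.7, 23.8, 134.7], [664.4, 22.4, 134.2]]
184 [[636.7, 24.8, 139.6], [650.6, 23.3, 138.8], [664.0, 22.2, 139.7]]
186 [[637.3, 24.9, 147.2], [650.7, 23.8, 148.3], [663.5, 22.3, 147.0]]
188 [[637.8, 25.0, 154.1], [650.7, 23.7, 153.8], [663.0, 22.6, 154.4]]
190 [[637.9, 24.3, 156.8], [650.6, 23.1, 156.7], [662.8, 21.8, 156.1]]
192 [[637.8, 23.3, 157.1], [650.5, 22.0, 156.8], [662.6, 20.9, 156.9]]
194 [[637.7, 22.2, 157.4], [650.4, 20.9, 156.9], [662.5, 19.9, 157.6]]
196 [[637.6, 21.2, 157.8], [650.3, 19.6, 156.2], [662.4, 18.7, 157.4]]
198 [[637.4, 19.9, 157.1], [650.2, 18.7, 157.4], [662.3, 17.5, 157.3]]
[(276, [603.7, -23.9, 27.2]), (278, [605.8, -24.0, 27.5]), (280, [607.8, -24.1, 27.8]), (282, [629.0, 10.8, 157.2]), (284, [630.1, 10.7, 157.0]), (286, [631.4, 11.0, 158.5]), (288, [632.3, 10.4, 156.8]), (290, [633.6, 10.6, 157.9]), (344, [663.8, 7.4, 156.9]), (346, [665.0, 7.4, 157.1]), (348, [666.2, 7.0, 156.3]), (350, [667.2, 7.2, 157.5]), (352, [668.3, 7.2, 157.8]), (354, [680.0, -26.2, 44.9]), (356, [682.1, -26.9, 43.1]), (358, [684.0, -27.0, 43.3])]
```

View pics/w6.png

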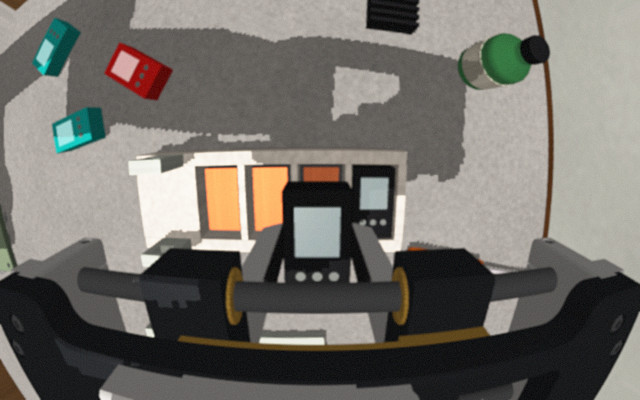

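```bash
python3 -m handwheel '[[0,[2.5,-0.6,-30],0],[0,[0,0,-30],0],[0,[0,0,-20],0],[0,[0,0,0],0],[0,[0,0,0],0]]';python3 -c "
from h import *
s=env.get_state();print(s['tcp_pos'],yaw(s['orientation']))"
```

```text
t: 15.25
tcp_pos: [0.6512, -0.0105, 0.0678]
orientation: [3.138, -0.15, 0.003]
force: [0.3, 0.7, -1.6]
gripper_width: 0.0398
[ 0.65117709 -0.01045719  0.06780898] -0.09546526269428542
```

```bash
python3 -m handwheel '[[0,[-1,0,-7],0],[0,[0,0,-7],0],[0,[0,0,-4],0],[0,[0,0,-3],0],[0,[0,0,0],0]]'
python3 - <<'E'
from h import *
p,d,pos,ori=grab("wrist","w7"); print(pos,ori); print(env.get_state()["force"])
crop(p,180,140,460,300,2.8,"w7c")
E
```

```text
t: 15.88
tcp_pos: [0.6494, -0.0108, 0.0454]
orientation: [3.138, -0.151, 0.0]
force: [0.2, -0.3, -1.3]
gripper_width: 0.0397
[ 0.64942264 -0.01079452  0.04544742] [ 3.13795965e+00 -1.50819738e-01  2.21767557e-04]
[ 0.21969411 -0.09428661 -0.81946469]
```

View pics/w7c.png

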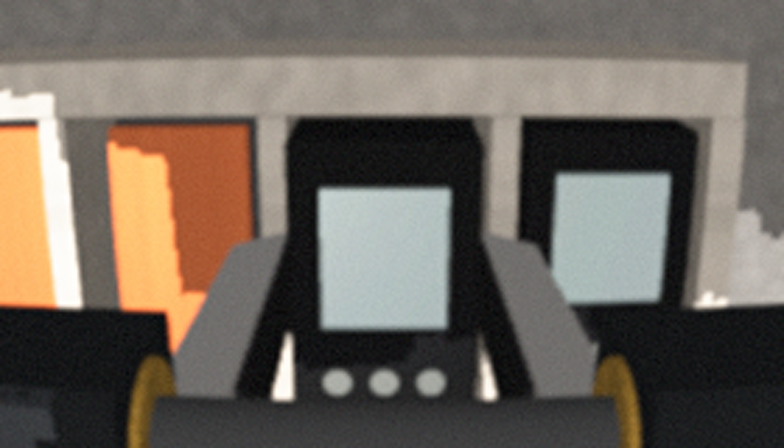

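```bash
python3 -m handwheel '[[62,[0,0,0],0],[62,[0,0,0],0],[62,[0,0,20],0],[0,[0,0,15],0],[0,[0,0,0],0],[0,[0,0,0],0],[0,[0,0,0],0],[0,[0,0,0],0]]' ;python3 -m handwheel '[[0,[0,0,-14],0],[0,[0,0,-6],0],[0,[0,0,-5],0],[0,[0,0,-4],0],[0,[0,0,-4],0],[0,[0,0,-3],0],[0,[0,0,-2],0],[0,[0,0,0],0]]';python3 -m handwheel '[[0,[0,0,-1],0],[0,[0,0,0],0]]'
```

```text
t: 16.92
tcp_pos: [0.6488, -0.0107, 0.0798]
orientation: [-3.138, 0.151, 0.002]
force: [0.1, 0.4, 0.2]
gripper_width: 0.0118
t: 17.92
tcp_pos: [0.6495, -0.0107, 0.0442]
orientation: [3.138, -0.15, 0.0]
force: [-4.7, 1.0, 10.0]
gripper_width: 0.0005
t: 18.18
tcp_pos: [0.6496, -0.0107, 0.0442]
orientation: [3.138, -0.15, 0.0]
force: [-6.8, 0.5, 14.1]
gripper_width: 0.0004
```

```bash
python3 -m handwheel '[[60,[0,0,50],0],[60,[-20,35,40],0],[60,[-28,50,35],0.013],[60,[-28,50,15],0.013],[60,[-28,50,0],0],[60,[-28,50,0],0],[60,[-28,50,0],0],[60,[-28,50,0],0]]'; python3 -m handwheel '[[85,[-27,49,0],0],[85,[0,0,0],0],[85,[0,0,0],0],[85,[0,0,0],0]]'
python3 - <<'E'
from h import *
p,d,pos,ori=grab("wrist","w8"); print(pos,yaw(ori))
E
```

```text
t: 19.18
tcp_pos: [0.4632, 0.3227, 0.1792]
orientation: [-3.138, 0.11, -0.004]
force: [0.2, 0.4, -0.4]
gripper_width: 0.0563
t: 19.68
tcp_pos: [0.4374, 0.3687, 0.179]
orientation: [3.139, -0.113, 0.001]
force: [-0.1, -0.1, -0.5]
gripper_width: 0.0802
[0.43736639 0.36868107 0.17900136] -0.0720155667533246
```

View pics/w8.png

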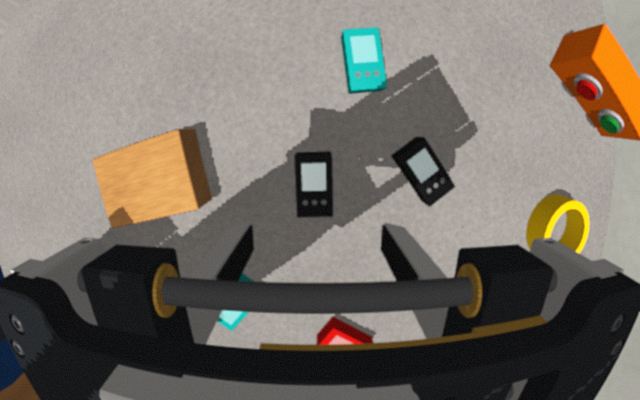

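Run:
```python
from h import *
modules("w8",[(314,184),(423,171)],r=38)
```

```text
(314, 184) c [433.8 375.2] LxW 70.8 40.1 long deg 87.1 z 30.1 mean [434.  376.3]
(423, 171) c [560.2 381.9] LxW 72.1 41.5 long deg -56.5 z 29.9 mean [559.5 382.8]
```

```bash
python3 -m handwheel '[[85,[-3,6,-50],0.01],[85,[0,0,-50],0],[85,[0,0,-40],0],[85,[0,0,-22],0],[85,[0,0,0],0],[0,[0,0,0],0],[0,[0,0,0],0],[0,[0,0,0],0]]' 20;python3 -m handwheel '[[0,[0,0,0],0],[0,[0,0,0],0]]'
```

```text
t: 20.72
tcp_pos: [0.4342, 0.3763, 0.0184]
orientation: [-3.139, 0.094, -0.003]
force: [-0.4, 0.4, -0.4]
gripper_width: 0.0532
t: 20.98
tcp_pos: [0.4337, 0.376, 0.0177]
orientation: [-3.14, 0.094, -0.002]
force: [0.7, -0.3, 2.0]
gripper_width: 0.0399
```

```bash
python3 -m handwheel '[[0,[0,0,30],0],[0,[0,0,45],0],[0,[21,-48,40],0],[0,[21,-48,15],-0.012],[0,[21,-48,0],-0.012],[0,[21,-48,0],-0.012],[0,[21,-48,0],0],[0,[21,-48,0],0]]';python3 -m handwheel '[[0,[21,-48,0],0],[0,[20,-47,0],0],[0,[0,0,0],0],[0,[0,0,0],0]]'
python3 - <<'E'
from h import *
p,d,pos,ori=grab("wrist","w9"); print(pos,yaw(ori))
W=cloud("wrist",d,pos,ori)
for v in range(176,200,2): print(v,np.round(W[v,[295,318,340]]*1000,1).tolist())
for v in (215,): print([ (u,np.round(W[v,u]*1000,1).tolist()) for u in list(range(276,292,2))+list(range(344,360,2))])
E
```

```text
t: 21.98
tcp_pos: [0.5582, 0.0888, 0.1446]
orientation: [-3.138, 0.151, 0.001]
force: [0.7, 1.5, -0.5]
gripper_width: 0.0396
t: 22.48
tcp_pos: [0.5984, -0.0043, 0.1443]
orientation: [-3.137, 0.151, 0.003]
force: [0.4, 0.3, -1.5]
gripper_width: 0.0399
[ 0.59841408 -0.00434508  0.14430233] -0.09648196733470701
176 [[580.4, 21.6, 44.3], [601.1, 17.1, 28.3], [623.5, 11.5, 5.4]]
178 [[580.2, 19.7, 44.2], [600.9, 15.3, 28.9], [623.3, 9.6, 6.5]]
180 [[580.0, 17.8, 43.7], [600.7, 13.3, 28.8], [623.1, 7.5, 6.7]]
182 [[588.0, 30.9, 134.7], [602.2, 29.6, 135.7], [615.7, 28.4, 135.9]]
184 [[588.3, 30.3, 139.0], [602.2, 29.1, 139.4], [615.4, 27.8, 139.4]]
186 [[588.9, 30.5, 146.6], [602.2, 29.4, 147.9], [614.9, 28.2, 148.0]]
188 [[589.4, 30.7, 154.1], [602.2, 29.7, 155.4], [614.3, 28.9, 157.3]]
190 [[589.5, 29.9, 155.9], [602.2, 28.9, 157.1], [614.2, 27.5, 156.0]]
192 [[589.5, 29.0, 157.1], [602.0, 27.4, 155.3], [614.1, 26.5, 156.6]]
194 [[589.3, 27.9, 157.2], [601.9, 26.5, 156.5], [614.0, 25.3, 156.1]]
196 [[589.1, 26.5, 156.0], [601.8, 25.6, 157.6], [613.9, 24.5, 157.7]]
198 [[589.0, 25.5, 156.4], [601.7, 24.2, 156.3], [613.8, 23.1, 156.4]]
[(276, [555.5, -18.0, 27.4]), (278, [557.8, -17.7, 29.2]), (280, [559.5, -18.5, 27.0]), (282, [580.6, 16.5, 156.7]), (284, [581.8, 16.5, 157.2]), (286, [582.9, 16.4, 157.0]), (288, [584.0, 16.2, 156.7]), (290, [585.3, 16.5, 158.2]), (344, [615.3, 13.2, 156.8]), (346, [616.4, 13.0, 156.4]), (348, [617.6, 12.8, 156.1]), (350, [618.6, 13.0, 157.4]), (352, [619.9, 12.5, 156.0]), (354, [631.5, -20.4, 44.6]), (356, [633.4, -20.8, 43.9]), (358, [635.2, -20.5, 45.5])]
```

View pics/w9.png

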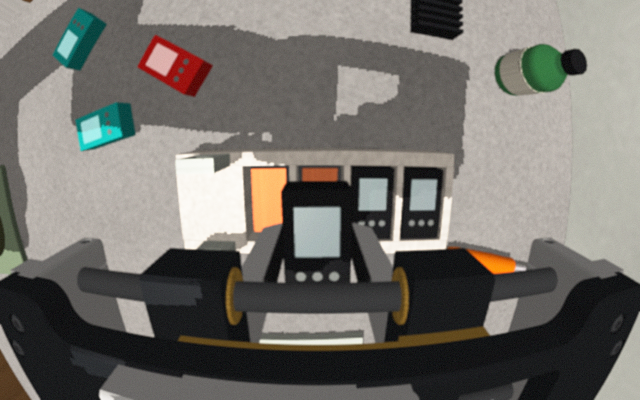

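```bash
python3 -m handwheel '[[0,[0.8,-1.3,-30],0],[0,[0,0,-30],0],[0,[0,0,-19],0],[0,[0,0,0],0],[0,[0,0,0],0]]';python3 -c "
from h import *
s=env.get_state();print(s['tcp_pos'],yaw(s['orientation']))"
```

```text
t: 23.15
tcp_pos: [0.6009, -0.0057, 0.0671]
orientation: [3.138, -0.15, 0.003]
force: [-0.2, 0.4, -0.6]
gripper_width: 0.0397
[ 0.60088398 -0.00568358  0.06713959] -0.09525930280793948
```

```bash
python3 -m handwheel '[[0,[-0.5,-0.4,-7],0],[0,[0,0,-7],0],[0,[0,0,-4],0],[0,[0,0,-3],0],[0,[0,0,0],0]]'
python3 - <<'E'
from h import *
p,d,pos,ori=grab("wrist","w10"); print(pos,ori); print(env.get_state()["force"])
crop(p,180,140,460,300,2.8,"w10c")
E
```

```text
t: 23.78
tcp_pos: [0.5996, -0.0065, 0.0449]
orientation: [3.138, -0.151, 0.0]
force: [0.7, -0.7, -2.0]
gripper_width: 0.0398
[ 0.59955404 -0.00647379  0.04492722] [ 3.13795195e+00 -1.50833577e-01  1.35573004e-04]
[ 0.90229682 -0.13338124 -1.40262706]
```

View pics/w10c.png

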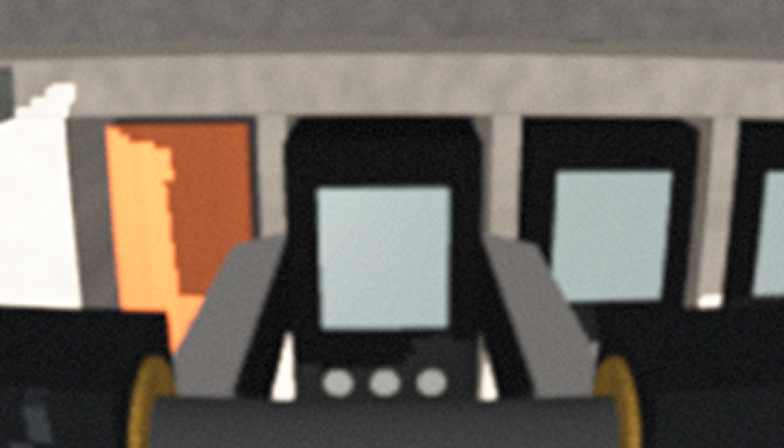

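```bash
python3 -m handwheel '[[62,[0,0,0],0],[62,[0,0,0],0],[62,[0,0,20],0],[0,[0,0,15],0],[0,[0,0,0],0],[0,[0,0,0],0],[0,[0,0,0],0],[0,[0,0,0],0]]' ;python3 -m handwheel '[[0,[0,0,-14],0],[0,[0,0,-6],0],[0,[0,0,-5],0],[0,[0,0,-4],0],[0,[0,0,-4],0],[0,[0,0,-3],0],[0,[0,0,-2],0],[0,[0,0,0],0]]';python3 -m handwheel '[[0,[0,0,-1],0],[0,[0,0,0],0]]'
```

```text
t: 24.82
tcp_pos: [0.599, -0.0064, 0.0794]
orientation: [-3.138, 0.151, 0.002]
force: [0.1, 0.7, 0.3]
gripper_width: 0.0116
t: 25.82
tcp_pos: [0.5996, -0.0064, 0.0442]
orientation: [3.138, -0.15, -0.0]
force: [-7.3, 0.5, 14.2]
gripper_width: 0.0007
t: 26.08
tcp_pos: [0.5996, -0.0064, 0.0441]
orientation: [3.138, -0.15, -0.0]
force: [-10.2, 1.1, 18.2]
gripper_width: 0.0004
```

```bash
python3 -m handwheel '[[60,[0,0,50],0],[60,[0,35,40],0.03],[60,[-6,50,35],0.11],[60,[-6,50,15],0.11],[60,[-6,50,0],0.11],[60,[-6,50,0],0.11],[60,[-6,50,0],0.11],[60,[-6,50,0],0.09]]'; python3 -m handwheel '[[85,[-3,49,0],0],[85,[0,0,0],0],[85,[0,0,0],0],[85,[0,0,0],0]]'
python3 - <<'E'
from h import *
p,d,pos,ori=grab("wrist","w11"); print(pos,yaw(ori))
E
```

```text
t: 27.08
tcp_pos: [0.564, 0.3305, 0.1809]
orientation: [-3.012, -0.894, -0.004]
force: [-0.6, -0.2, -0.2]
gripper_width: 0.0562
t: 27.58
tcp_pos: [0.5611, 0.3762, 0.1809]
orientation: [3.014, 0.887, 0.0]
force: [0.0, 0.7, -0.7]
gripper_width: 0.0799
[0.56107046 0.37623245 0.18089114] 0.5723014379614333
```

View pics/w11.png

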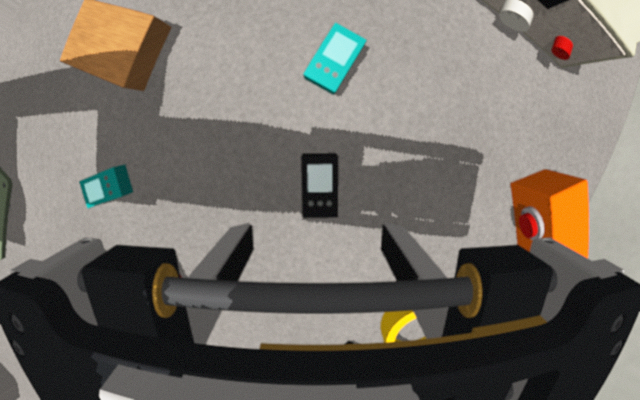

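Run:
```python
from h import *
modules("w11",[(319,186)],r=38)
```

```text
(319, 186) c [560.8 382. ] LxW 69.8 39.8 long deg -57.2 z 30.0 mean [560.6 382.6]
```

```bash
python3 -m handwheel '[[85,[0,5.5,-50],0],[85,[0,0,-50],0],[85,[0,0,-42],0],[85,[0,0,-22],0],[85,[0,0,0],0],[0,[0,0,0],0],[0,[0,0,0],0],[0,[0,0,0],0]]' 20;python3 -m handwheel '[[0,[0,0,0],0],[0,[0,0,0],0]]'
```

```text
t: 28.62
tcp_pos: [0.5616, 0.3837, 0.0188]
orientation: [-3.013, -0.889, -0.005]
force: [-0.1, -0.9, -0.3]
gripper_width: 0.0532
t: 28.88
tcp_pos: [0.5606, 0.3832, 0.0176]
orientation: [-3.013, -0.889, -0.001]
force: [-0.1, -1.1, 3.0]
gripper_width: 0.0396
```

```bash
python3 -m handwheel '[[0,[0,0,30],0],[0,[0,0,45],0],[0,[-1,-48,40],-0.11],[0,[-1,-48,15],-0.11],[0,[-1,-48,0],-0.11],[0,[-1,-48,0],-0.11],[0,[-1,-48,0],-0.11],[0,[-1,-48,0],-0.118]]';python3 -m handwheel '[[0,[-2,-48,0],0],[0,[-2,-48,0],0],[0,[0,0,0],0],[0,[0,0,0],0]]'
python3 - <<'E'
from h import *
p,d,pos,ori=grab("wrist","w12"); print(pos,yaw(ori))
W=cloud("wrist",d,pos,ori)
for v in range(182,198,2): print(v,np.round(W[v,[295,318,340]]*1000,1).tolist())
for v in (215,): print([ (u,np.round(W[v,u]*1000,1).tolist()) for u in list(range(276,292,2))+list(range(344,360,2))])
E
```

```text
t: 29.88
tcp_pos: [0.5538, 0.0936, 0.1466]
orientation: [3.138, -0.153, -0.001]
force: [1.3, -0.2, -1.7]
gripper_width: 0.0396
t: 30.38
tcp_pos: [0.5501, -0.0006, 0.1467]
orientation: [-3.137, 0.148, 0.001]
force: [-0.4, 0.0, -1.9]
gripper_width: 0.0399
[ 0.55013747 -0.00056446  0.14667027] -0.09457556005837506
182 [[539.3, 33.9, 132.8], [553.8, 32.5, 132.9], [567.7, 31.3, 133.3]]
184 [[539.6, 33.4, 137.5], [553.8, 32.1, 137.4], [567.3, 30.9, 138.0]]
186 [[540.3, 33.7, 146.2], [553.8, 32.3, 145.5], [566.8, 31.0, 145.1]]
188 [[540.7, 33.7, 152.4], [553.8, 32.6, 153.1], [566.3, 31.2, 152.1]]
190 [[540.9, 33.2, 155.8], [553.8, 32.3, 157.8], [565.9, 31.2, 157.9]]
192 [[541.1, 32.8, 159.5], [553.7, 31.4, 158.6], [565.7, 30.5, 159.7]]
194 [[540.9, 31.4, 158.4], [553.6, 30.3, 158.7], [565.7, 29.0, 158.0]]
196 [[540.9, 30.5, 159.3], [553.5, 29.4, 159.9], [565.6, 28.1, 159.3]]
[(276, [509.8, -10.3, 44.5]), (278, [511.8, -10.5, 44.5]), (280, [513.5, -11.0, 43.4]), (282, [532.1, 20.0, 157.9]), (284, [533.4, 20.1, 158.7]), (286, [534.7, 20.3, 160.1]), (288, [535.6, 19.8, 158.6]), (290, [536.8, 19.9, 159.2]), (344, [567.1, 16.6, 157.8]), (346, [568.2, 16.7, 158.3]), (348, [569.3, 16.6, 158.4]), (350, [570.3, 16.8, 159.5]), (352, [571.5, 16.5, 158.8]), (354, [583.6, -17.5, 43.8]), (356, [585.5, -17.5, 44.5]), (358, [587.5, -17.9, 43.9])]
```

View pics/w12.png

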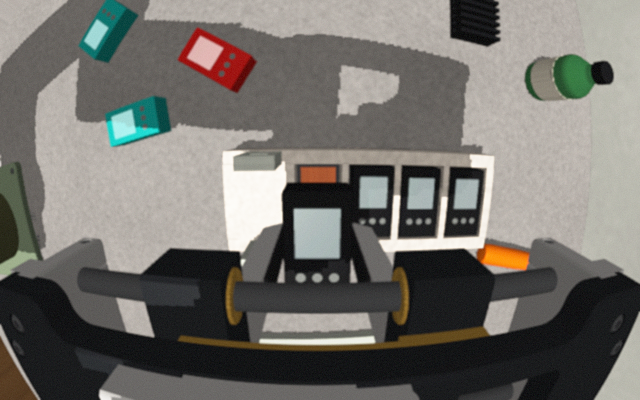

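```bash
python3 -m handwheel '[[0,[-0.7,0.4,-30],0],[0,[0,0,-30],0],[0,[0,0,-20],0],[0,[0,0,0],0],[0,[0,0,0],0]]';python3 -c "
from h import *
s=env.get_state();print(s['tcp_pos'],yaw(s['orientation']))"
```

```text
t: 31.05
tcp_pos: [0.5506, 0.0003, 0.0678]
orientation: [3.138, -0.145, 0.002]
force: [-0.1, 0.0, -1.5]
gripper_width: 0.0399
[5.50565769e-01 2.96946182e-04 6.78493110e-02] -0.09253476617786396
```

```bash
python3 -m handwheel '[[0,[-0.2,-0.8,-7],-0.003],[0,[0,0,-7],0],[0,[0,0,-4],0],[0,[0,0,-3],0],[0,[0,0,0],0]]'
python3 - <<'E'
from h import *
p,d,pos,ori=grab("wrist","w13"); print(pos,ori); print(env.get_state()["force"])
crop(p,180,140,460,300,2.8,"w13c")
E
```

```text
t: 31.68
tcp_pos: [0.5495, -0.0014, 0.0458]
orientation: [-3.138, 0.153, 0.001]
force: [0.4, -0.6, -1.5]
gripper_width: 0.0395
[ 0.54948428 -0.00137721  0.04582596] [-3.13786236e+00  1.52501246e-01  5.93707158e-04]
[ 0.15143166  0.98368502 -1.50057371]
```

View pics/w13c.png

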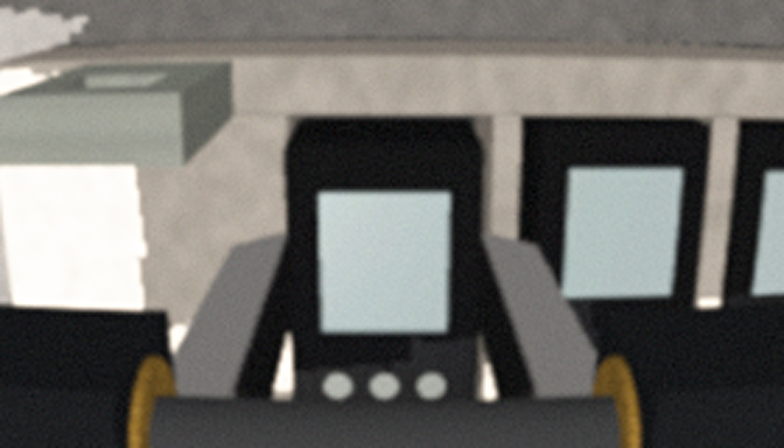

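```bash
python3 -m handwheel '[[62,[0,0,0],0],[62,[0,0,0],0],[62,[0,0,20],0],[0,[0,0,15],0],[0,[0,0,0],0],[0,[0,0,0],0],[0,[0,0,0],0],[0,[0,0,0],0]]' ;python3 -m handwheel '[[0,[0,0,-14],0],[0,[0,0,-6],0],[0,[0,0,-5],0],[0,[0,0,-4],0],[0,[0,0,-4],0],[0,[0,0,-3],0],[0,[0,0,-2],0],[0,[0,0,0],0]]';python3 -m handwheel '[[0,[0,0,-2],0],[0,[0,0,0],0]]'
```

```text
t: 32.72
tcp_pos: [0.5491, -0.0012, 0.0804]
orientation: [-3.138, 0.152, 0.002]
force: [-0.2, 0.6, 0.2]
gripper_width: 0.0117
t: 33.72
tcp_pos: [0.5495, -0.0013, 0.0442]
orientation: [-3.138, 0.152, 0.001]
force: [-5.7, 1.2, 9.6]
gripper_width: 0.0007
t: 33.98
tcp_pos: [0.5497, -0.0013, 0.044]
orientation: [3.138, -0.152, -0.001]
force: [-9.9, 1.1, 20.7]
gripper_width: 0.0004
```

```bash
python3 -m handwheel '[[30,[0,0,50],0],[30,[0,0,50],-0.1],[60,[-10,-35,35],-0.175],[60,[-10,-35,35],-0.175],[60,[-10,-35,35],-0.175],[60,[-10,-35,35],-0.175],[60,[-10,-35,25],-0.175],[60,[-10,-35,0],-0.175]]'; python3 -m handwheel '[[85,[-10,-35,0],-0.175],[85,[-10,-35,0],-0.175],[85,[0,0,0],-0.071],[85,[0,0,0],0],[85,[0,0,0],0]]'
python3 - <<'E'
from h import *
p,d,pos,ori=grab("wrist","w14"); print(pos,yaw(ori))
E
```

```text
t: 34.98
tcp_pos: [0.4914, -0.2138, 0.3093]
orientation: [-2.545, 1.841, -0.014]
force: [0.6, -1.1, 0.1]
gripper_width: 0.0566
t: 35.6
tcp_pos: [0.47, -0.2813, 0.306]
orientation: [-2.112, 2.325, -0.001]
force: [0.3, 0.2, 0.0]
gripper_width: 0.0801
[ 0.46996262 -0.28126116  0.30598815] -1.6664956731184761
```

View pics/w14.png

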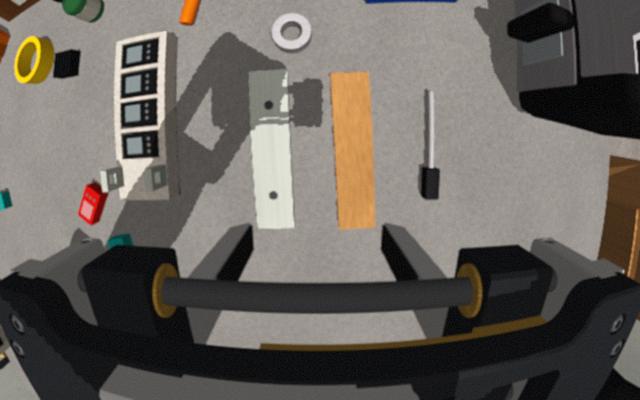

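```bash
cat >> h.py <<'E'
def maskrect(name,m,z):
    p,d,pos,ori=load(name); vv,uu=np.nonzero(m)
    P=onplane("wrist",np.stack([uu,vv],-1),z,pos,ori)
    (c,(w,h),a)=cv2.minAreaRect((P[:,:2]*1000).astype(np.float32))
    if w<h: w,h,a=h,w,a-90
    return np.round(c,1),round(w,1),round(h,1),round((a+90)%180-90,2),len(vv),"mean",np.round(P.mean(0)[:2]*1000,1)
def big(m):
    m=cv2.morphologyEx(m.astype(np.uint8),cv2.MORPH_OPEN,np.ones((3,3)))
    nn,L,st,ce=cv2.connectedComponentsWithStats(m); return L==1+np.argmax(st[1:,4])
def sub(m,a,b,c,e):
    o=np.zeros(m.shape,bool); o[a:b,c:e]=m[a:b,c:e]; return o
E
python3 - <<'E'
from h import *
n="w14"; p,d,pos,ori=load(n); W=cloud("wrist",d,pos,ori); z=W[...,2]; q=p.astype(int)
print("sheet",maskrect(n,big(sub((q[...,0]-q[...,2]>45),60,235,320,385)),.006))
print("plate",maskrect(n,big(sub((z>.008)&(z<.022),60,235,235,300)),.014))
print("handle",maskrect(n,big(sub((z>.02)&(z<.032),150,205,410,450)),.026), np.nanmedian(z[170:195,424:436]))
r=big(sub((z>.012)&(z<.022)|(q.min(-1)>150),85,166,422,440)); print("rod",maskrect(n,r,.018))
print("nest",maskrect(n,big(sub((z>.038)&(z<.05),25,205,110,185)),.044))
for k,(u,v) in enumerate([(140,145),(139,112),(140,83),(140,52)]): print(np.round(np.nanmedian(z[v-6:v+6,u-6:u+6])*1000,1))
crop(p,235,55,450,240,3.5,"w14c")
E
```

```text
sheet (array([ 495.2, -340.1]), 251.7, 61.9, -1.92, 6144, 'mean', array([ 498.1, -339.9]))
plate (array([ 510.2, -212.7]), 250.6, 61.4, -3.57, 6084, 'mean', array([ 512.8, -213.4]))
handle (array([ 438.1, -458.7]), 48.4, 25.5, -4.42, 455, 'mean', array([ 438.2, -458.8])) 0.025813609838734763
rod (array([ 525.4, -465.3]), 119.3, 11.1, -3.99, 507, 'mean', array([ 525.3, -465.3]))
nest (array([595. ,  -8.7]), 268.8, 103.0, -5.66, 7504, 'mean', array([601. , -10.5]))
44.3
44.4
44.1
44.1
```

View pics/w14c.png

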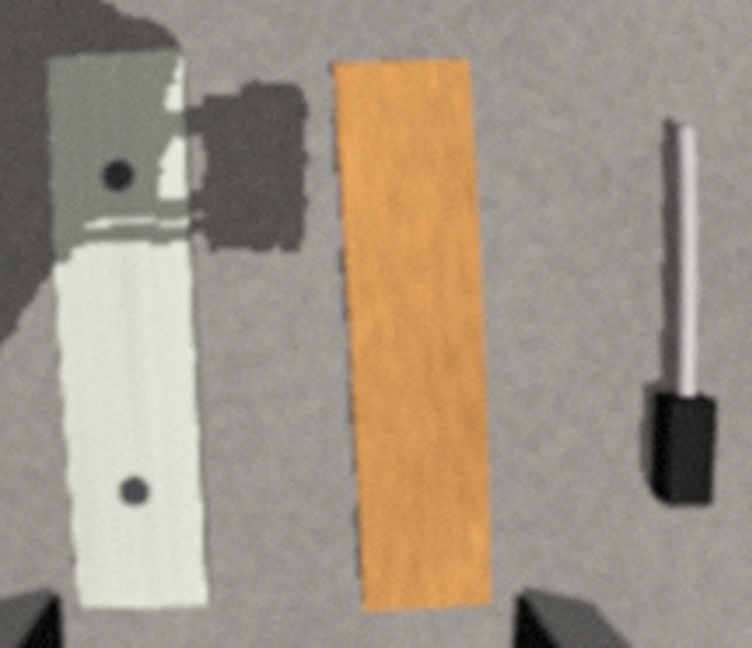

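```bash
python3 -m handwheel '[[88,[13,-29,-45],0.031],[88,[12.2,-29.8,-45],0.031],[88,[0,0,-55],0],[88,[0,0,-55],0],[88,[0,0,-50],0],[88,[0,0,-30],0],[88,[0,0,0],0],[88,[0,0,0],0]]'; python3 -c "
from h import *
s=env.get_state();print(s['tcp_pos'],yaw(s['orientation']))"
```

```text
t: 36.65
tcp_pos: [0.4961, -0.3408, 0.0276]
orientation: [-2.183, 2.259, -0.004]
force: [0.6, -0.5, 0.3]
gripper_width: 0.0825
[ 0.49607435 -0.34080182  0.02758257] -1.6051738095450323
```

```bash
python3 -m handwheel '[[88,[-0.7,0.5,-12],0],[88,[0,0,-8],0],[88,[0,0,0],0],[88,[0,0,0],0]]'; python3 -c "
from h import *
s=env.get_state();print(s['tcp_pos'],yaw(s['orientation']))"
```

```text
t: 37.15
tcp_pos: [0.4942, -0.3397, 0.0062]
orientation: [2.182, -2.26, 0.0]
force: [-0.4, 0.1, -0.3]
gripper_width: 0.0825
[ 0.49416233 -0.33974762  0.00615468] -1.6060108467418408
```

```bash
python3 -m handwheel '[[88,[0.5,0,-4],0],[88,[0,0,0],0],[0,[0,0,0],0],[0,[0,0,0],0],[0,[0,0,0],0],[0,[0,0,0],0]]' 20
```

```text
t: 37.9
tcp_pos: [0.4947, -0.3398, 0.0022]
orientation: [2.182, -2.26, 0.001]
force: [-0.4, 0.1, -0.1]
gripper_width: 0.0592
```

```bash
python3 -m handwheel '[[0,[0,0,20],0],[0,[0,0,45],0],[0,[0,0,45],0],[0,[14,48,38],-0.02],[0,[14,48,0],-0.02],[0,[14,48,0],-0.021],[0,[14,48,0],0],[0,[14,48,0],0]]';python3 -m handwheel '[[0,[14,47,0],0],[0,[15,46,0],0],[0,[0,0,0],0],[0,[0,0,0],0],[0,[0,0,0],0]]'
python3 - <<'E'
from h import *
p,d,pos,ori=grab("wrist","w15"); print(pos,yaw(ori))
E
```

```text
t: 38.9
tcp_pos: [0.5651, -0.0983, 0.1515]
orientation: [-2.111, 2.325, -0.002]
force: [0.4, -0.1, -1.4]
gripper_width: 0.0595
t: 39.52
tcp_pos: [0.5933, -0.0081, 0.1503]
orientation: [2.11, -2.327, 0.001]
force: [0.2, -0.1, -1.0]
gripper_width: 0.0598
[ 0.59330515 -0.00811877  0.1502675 ] -1.6686802724827987
```

View pics/w15.png

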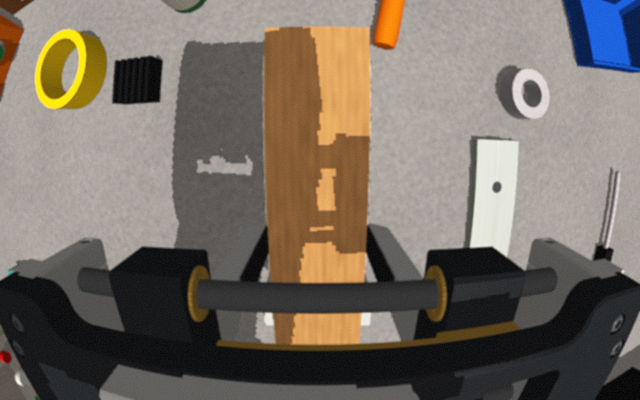

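Run:
```python
from h import *
p,d,pos,ori=load("w15"); W=cloud("wrist",d,pos,ori)
for v in (24,26,28,30,34,80,140,220,315): print(v,np.round(W[v,[280,318,350]]*1000,1).tolist())
for v in (60,200): 
    q=W[v,250:390]; i=np.nonzero((q[:,2]>.14)&(q[:,2]<.17))[0]; print(np.round(q[i[0]]*1000,1),np.round(q[i[-1]]*1000,1))
```

```text
24 [[778.7, 14.5, 0.3], [774.0, -26.0, -0.5], [771.5, -60.4, -0.8]]
26 [[776.7, 14.7, -0.8], [771.4, -25.8, 0.1], [768.7, -59.9, 0.3]]
28 [[720.4, 1.8, 153.1], [717.7, -19.9, 153.2], [716.3, -38.1, 153.3]]
30 [[718.7, 1.8, 154.3], [716.6, -19.7, 152.9], [714.9, -37.9, 153.7]]
34 [[716.2, 2.0, 154.4], [713.9, -19.5, 153.6], [712.6, -37.7, 153.0]]
80 [[688.7, 4.5, 154.0], [686.2, -16.7, 154.6], [684.9, -34.8, 153.1]]
140 [[654.5, 7.8, 155.7], [652.2, -13.4, 155.4], [650.6, -31.3, 154.7]]
220 [[607.5, 13.8, 153.3], [605.5, -8.8, 154.0], [603.9, -27.7, 154.9]]
315 [[540.4, 23.4, 153.6], [538.3, -2.3, 153.5], [536.8, -23.7, 154.8]]
[701.6  12.4 154.5] [696.  -46.9 153.3]
[620.7  20.3 154.3] [614.9 -38.6 154.4]
```

```bash
python3 -m handwheel '[[0,[0.8,0.3,-35],0],[0,[0,0,-35],0],[0,[0,0,-20],0],[0,[0,0,0],0],[0,[0,0,0],0]]';python3 -c "
from h import *
s=env.get_state();print(s['tcp_pos'],yaw(s['orientation']))"
```

```text
t: 40.2
tcp_pos: [0.5955, -0.007, 0.0612]
orientation: [-2.111, 2.325, -0.003]
force: [-0.1, 0.1, -1.1]
gripper_width: 0.0592
[ 0.59553587 -0.00703643  0.06120112] -1.66739934936998
```

```bash
python3 -m handwheel '[[0,[-0.8,-0.3,-6],0],[0,[0,0,-4],0],[0,[0,0,-3],0],[0,[0,0,0],0]]';python3 -m handwheel '[[0,[0,0,-1],0],[0,[0,0,0],0]]'
```

```text
t: 40.7
tcp_pos: [0.5932, -0.0068, 0.0465]
orientation: [2.112, -2.325, -0.001]
force: [0.2, 0.4, -0.5]
gripper_width: 0.0597
t: 40.95
tcp_pos: [0.5937, -0.0068, 0.0461]
orientation: [-2.112, 2.325, -0.0]
force: [-0.5, 0.4, 1.1]
gripper_width: 0.0595
```

```bash
python3 -m handwheel '[[85,[0,0,0],0],[85,[0,0,0],0],[85,[0,0,0],0],[85,[0,0,30],0],[85,[0,0,50],0],[85,[0,0,50],0],[85,[0,0,50],0],[85,[0,0,0],0]]';python3 -m handwheel '[[85,[0,0,0],0]]'
python3 - <<'E'
from h import *
p,d,pos,ori=grab("wrist","w16"); print(pos,yaw(ori))
p,d,_,_=grab("side","s16"); crop(p,250,90,450,250,3.5,"s16c")
E
```

```text
t: 41.95
tcp_pos: [0.5971, -0.0074, 0.2321]
orientation: [-2.107, 2.32, -0.014]
force: [0.0, -0.5, -0.6]
gripper_width: 0.0798
t: 42.08
tcp_pos: [0.593, -0.0068, 0.2252]
orientation: [2.112, -2.325, -0.001]
force: [0.2, -0.2, -0.8]
gripper_width: 0.0801
[ 0.59302789 -0.00678092  0.22523908] -1.6669975479229482
```

View pics/w16.png

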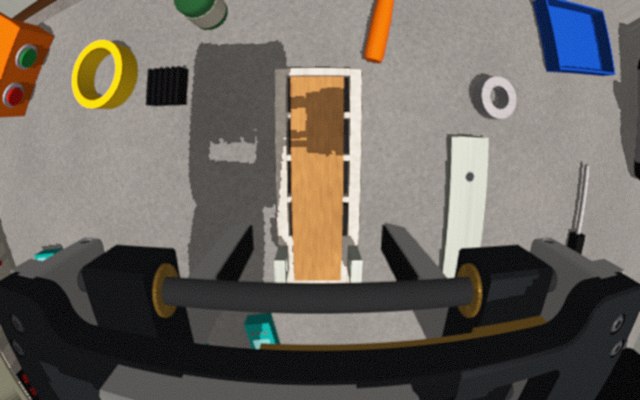

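View pics/s16c.png

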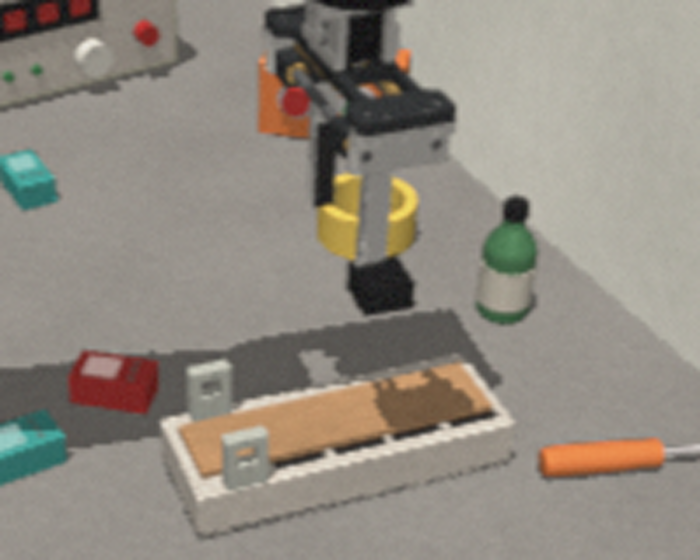

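Run:
```python
from h import *
n="w16"; p,d,pos,ori=load(n); W=cloud("wrist",d,pos,ori); z=W[...,2]; q=p.astype(int)
m=big(sub(q[...,0]-q[...,2]>35,60,285,280,355)); print("sheet",maskrect(n,m,.05))
m2=big(sub((z>.038)&(z<.058),60,285,270,365)); print("nest",maskrect(n,m2,.044))
print(np.round([np.nanmedian(z[v,310:330])*1000 for v in (85,120,160,200,260)],1))
```

```text
sheet (array([594.6,  -5.6]), 252.2, 62.4, -5.39, 10808, 'mean', array([601.6,  -6.3]))
nest (array([596.7,  -6.9]), 266.9, 100.9, -5.53, 16717, 'mean', array([607. ,  -8.1]))
[50.  49.9 49.9 50.6 50.1]
```

```bash
python3 -m handwheel '[[88,[-16.6,-41.2,0],0.01],[88,[-16.6,-41.2,0],0.012],[88,[-16.6,-41.2,-40],0.012],[88,[-16.6,-41.2,-40],0],[88,[-16.4,-41.1,-40],0],[88,[0,0,-40],0],[88,[0,0,-35],0],[88,[0,0,0],0]]';python3 -m handwheel '[[88,[0,0,0],0],[88,[0,0,0],0]]'; python3 -c "
from h import *
s=env.get_state();print(s['tcp_pos'],yaw(s['orientation']))"
```

```text
t: 43.18
tcp_pos: [0.5062, -0.2103, 0.026]
orientation: [2.149, -2.288, -0.017]
force: [-0.0, -0.5, 0.3]
gripper_width: 0.0826
t: 43.42
tcp_pos: [0.5122, -0.2134, 0.0326]
orientation: [-2.151, 2.288, -0.005]
force: [-0.3, -1.2, 0.3]
gripper_width: 0.0829
[ 0.51217763 -0.21338157  0.03261662] -1.6326306370317585
```

```bash
python3 -m handwheel '[[88,[-1.2,0.5,-14],0],[88,[0,0,-8],0],[88,[0,0,0],0],[88,[0,0,0],0]]'; python3 -c "
from h import *
s=env.get_state();print(s['tcp_pos'],yaw(s['orientation']))"
```

```text
t: 43.92
tcp_pos: [0.5095, -0.2122, 0.0088]
orientation: [2.151, -2.289, -0.0]
force: [1.0, -0.0, 1.0]
gripper_width: 0.0827
[ 0.50950593 -0.21224174  0.00876307] -1.633019498416587
```

```bash
python3 -m handwheel '[[88,[0.6,0,-5],0],[88,[0,0,0],0],[0,[0,0,0],0],[0,[0,0,0],0],[0,[0,0,0],0],[0,[0,0,0],0]]' 45;python3 -m handwheel '[[0,[0,0,25],0],[0,[0,0,40],0],[0,[0,0,0],0],[0,[0,0,0],0]]'
python3 - <<'E'
from h import *
p,d,pos,ori=grab("wrist","w17"); print(pos,yaw(ori))
W=cloud("wrist",d,pos,ori)
for v in (60,80,100,140,180,220,315): print(v,np.round(W[v,[300,318,335]]*1000,1).tolist())
E
```

```text
t: 44.68
tcp_pos: [0.5103, -0.2126, 0.004]
orientation: [2.151, -2.289, 0.001]
force: [-1.0, -1.1, 0.1]
gripper_width: 0.0597
t: 45.18
tcp_pos: [0.5088, -0.2113, 0.0671]
orientation: [2.151, -2.289, -0.005]
force: [-0.7, -0.6, -4.7]
gripper_width: 0.0596
[ 0.50876214 -0.21134967  0.0670772 ] -1.6330185794761471
60 [[613.2, -207.5, 76.3], [612.7, -217.3, 75.5], [611.8, -226.5, 77.2]]
80 [[601.7, -206.9, 77.0], [601.0, -216.6, 77.3], [600.6, -225.8, 76.6]]
100 [[590.7, -206.1, 76.0], [589.9, -215.9, 77.5], [589.6, -225.2, 75.1]]
140 [[568.7, -204.7, 76.8], [568.0, -214.5, 75.4], [567.5, -223.8, 76.1]]
180 [[546.5, -203.1, 75.8], [545.9, -213.1, 76.4], [545.4, -222.6, 76.7]]
220 [[523.3, -201.4, 76.0], [523.0, -211.7, 77.3], [522.2, -221.4, 76.6]]
315 [[458.8, -196.1, 77.1], [459.0, -207.8, 78.2], [457.9, -218.7, 77.7]]
```

View pics/w17.png

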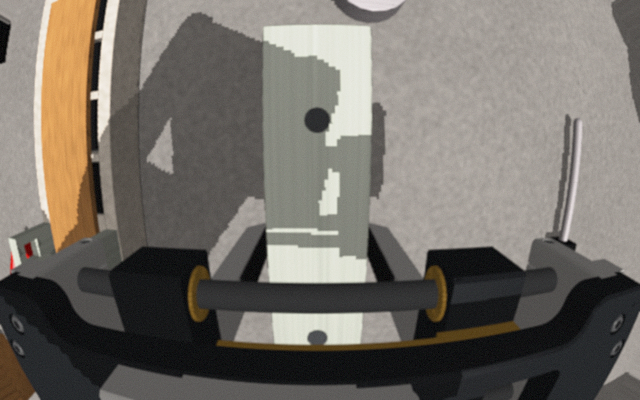

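```bash
python3 -m handwheel '[[0,[0,0,40],0],[0,[0,0,40],0],[0,[17.3,41,10],-0.012],[0,[17.3,41,0],-0.011],[0,[17.3,41,0],-0.011],[0,[17.3,41,0],0],[0,[17.2,41,0],0],[0,[0,0,0],0]]';python3 -m handwheel '[[0,[0,0,0],0],[0,[0,0,0],0],[0,[0,0,0],0]]'
python3 - <<'E'
from h import *
n="w18"
p,d,pos,ori=grab("wrist",n); print(pos,yaw(ori))
W=cloud("wrist",d,pos,ori)
for v in (24,26,28,30,32,100,220,315): print(v,np.round(W[v,[290,318,345]]*1000,1).tolist())
for v in (60,120,200): 
    q=W[v,240:400]; i=np.nonzero((q[:,2]>.14)&(q[:,2]<.185))[0]; print(np.round(q[i[0]]*1000,1),np.round(q[i[-1]]*1000,1))
E
```

```text
t: 46.22
tcp_pos: [0.5956, -0.0039, 0.1559]
orientation: [2.116, -2.319, -0.007]
force: [-0.8, 0.5, -4.1]
gripper_width: 0.0596
t: 46.6
tcp_pos: [0.5961, -0.0083, 0.1586]
orientation: [2.11, -2.327, -0.001]
force: [-1.4, -0.8, -4.3]
gripper_width: 0.0595
[ 0.59613887 -0.00830449  0.15857334] -1.668689629134293
24 [[723.0, -4.6, 166.7], [720.8, -20.0, 168.0], [719.5, -34.8, 168.4]]
26 [[721.1, -4.6, 168.8], [719.6, -19.9, 168.0], [718.3, -34.7, 168.2]]
28 [[719.8, -4.5, 168.9], [718.3, -19.8, 168.3], [716.9, -34.5, 168.9]]
30 [[718.5, -4.4, 169.1], [716.9, -19.6, 168.9], [715.6, -34.3, 169.2]]
32 [[717.6, -4.3, 168.2], [715.4, -19.5, 169.6], [714.1, -34.1, 170.1]]
100 [[678.6, -0.8, 169.7], [677.0, -15.7, 169.5], [675.8, -30.3, 168.5]]
220 [[611.6, 6.9, 167.7], [610.0, -9.1, 167.6], [608.8, -24.5, 168.9]]
315 [[547.8, 15.1, 169.3], [545.6, -2.9, 168.3], [544.2, -20.3, 169.1]]
[703.6  12.7 166.8] [697.3 -46.3 168.7]
[669.6  15.4 167.3] [663.8 -43.5 168.3]
[624.9  19.6 168.7] [619.  -39.1 168.3]
```

View pics/w18.png

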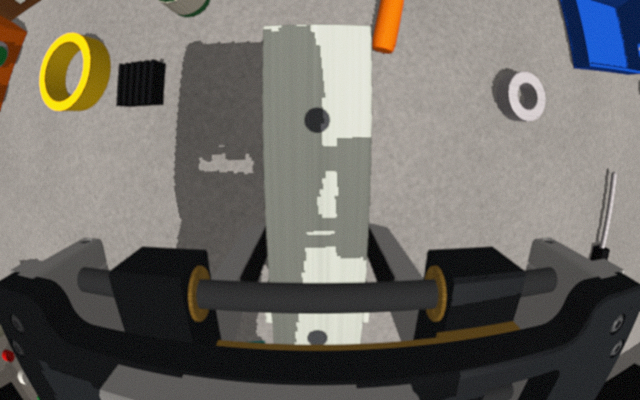

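```bash
python3 -m handwheel '[[0,[-1.3,0,-35],0],[0,[0,0,-35],0],[0,[0,0,-22],0],[0,[0,0,0],0],[0,[0,0,0],0]]';python3 -c "
from h import *
s=env.get_state();print(s['tcp_pos'],yaw(s['orientation']))"
```

```text
t: 47.28
tcp_pos: [0.5963, -0.0077, 0.0682]
orientation: [-2.111, 2.325, -0.003]
force: [0.4, -0.2, -3.7]
gripper_width: 0.0594
[ 0.59632109 -0.00771115  0.06815487] -1.667480806743293
```

```bash
python3 -m handwheel '[[0,[-0.5,0.6,-6],0],[0,[0,0,-4],0],[0,[0,0,-2.5],0],[0,[0,0,0],0]]';python3 -m handwheel '[[0,[0,0,-1],0],[0,[0,0,0],0]]'
```

```text
t: 47.78
tcp_pos: [0.5947, -0.0066, 0.0543]
orientation: [2.112, -2.326, -0.0]
force: [-0.2, -0.9, -4.8]
gripper_width: 0.0594
t: 48.02
tcp_pos: [0.5949, -0.0066, 0.054]
orientation: [-2.112, 2.325, -0.0]
force: [-1.6, 0.7, 0.4]
gripper_width: 0.0595
```

```bash
python3 -m handwheel '[[88,[0,0,0],0],[88,[0,0,0],0],[88,[0,0,0],0],[88,[0,0,30],0],[88,[0,0,50],0],[88,[0,0,50],0],[88,[0,0,50],0],[88,[0,0,0],0]]';python3 -m handwheel '[[85,[0,0,0],0],[85,[0,0,0],0]]'
python3 - <<'E'
from h import *
n="w19"
p,d,pos,ori=grab("wrist",n); print(pos,yaw(ori))
p2,d2,_,_=grab("side","s19"); crop(p2,250,90,450,250,3.5,"s19c")
W=cloud("wrist",d,pos,ori); z=W[...,2]
m=big(sub((z>.059)&(z<.070),50,285,285,350)); print("plate",maskrect(n,m,.064))
m2=big(sub((z>.038)&(z<.07),50,285,260,370)); print("nest",maskrect(n,m2,.044))
print(np.round([np.nanmedian(z[v,310:330])*1000 for v in (85,120,160,200,260)],1))
E
```

```text
t: 49.02
tcp_pos: [0.5984, -0.0072, 0.2397]
orientation: [-2.107, 2.32, -0.015]
force: [0.0, 0.4, -0.4]
gripper_width: 0.0829
t: 49.28
tcp_pos: [0.5933, -0.0065, 0.2309]
orientation: [2.11, -2.324, -0.005]
force: [-0.5, 0.6, -0.6]
gripper_width: 0.0797
[ 0.59334957 -0.00646767  0.23093311] -1.6670467124944945
plate (array([595.4,  -5.3]), 249.2, 60.7, -5.46, 10754, 'mean', array([602.7,  -6.2]))
nest (array([594.7,  -6.8]), 269.8, 100.8, -5.5, 16528, 'mean', array([604.9,  -7.7]))
[64.1 64.  64.3 64.2 64.5]
```

View pics/w19.png

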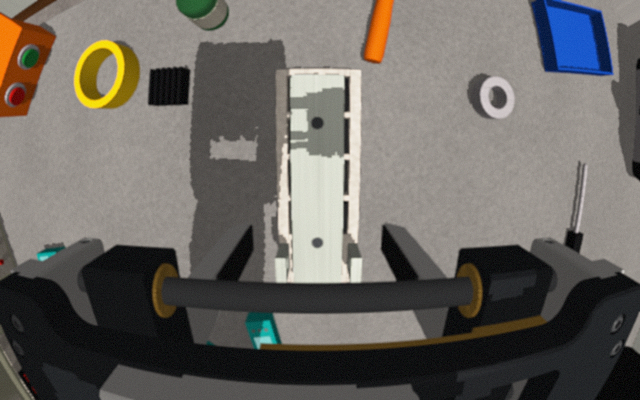

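View pics/s19c.png

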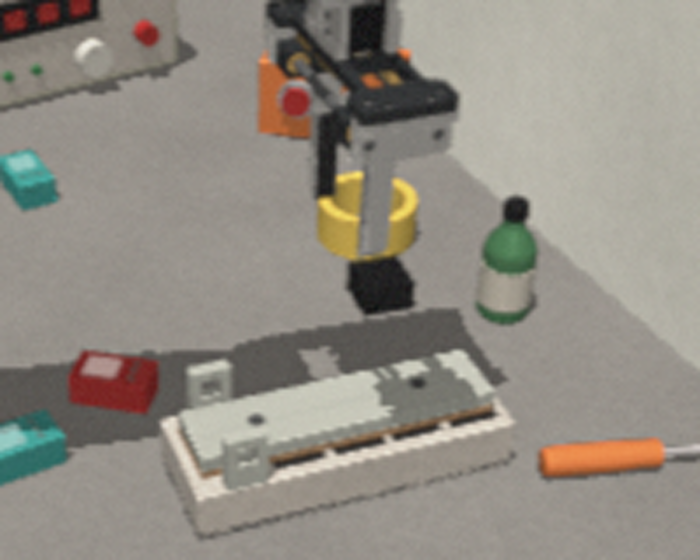

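Run:
```python
from h import *
for n,boxes in (("w2",[(90,115,240,295),(155,180,240,295)]),("w14",[(160,200,95,130),(160,200,140,170)]),("w9",[(150,180,175,240)]),("w19",[(235,282,265,300),(235,282,340,370)]),("w12",[(140,175,225,290)])):
    p,d,pos,ori=load(n); W=cloud("wrist",d,pos,ori); z=W[...,2]
    for b in boxes:
        try: print(n,maskrect(n,big(sub((z>.086)&(z<.098),*b)),.092))
        except Exception as e: print(n,e)
```

```text
w2 (array([503.6,  43.3]), 31.5, 12.2, -6.17, 230, 'mean', array([503.7,  43.3]))
w2 (array([495.6, -41.4]), 33.3, 12.3, -4.82, 244, 'mean', array([495.4, -41.5]))
w14 (array([504.7,  43.4]), 31.4, 16.2, -6.39, 158, 'mean', array([504.9,  43.3]))
w14 (array([495.9, -41.8]), 32.1, 15.6, -6.1, 201, 'mean', array([495.8, -41.9]))
w9 (array([504.7,  44.6]), 34.7, 12.7, -6.73, 622, 'mean', array([505.4,  44.2]))
w19 (array([507.6,  45.1]), 32.1, 12.5, -4.95, 281, 'mean', array([507.7,  44.9]))
w19 (array([499.3, -40.8]), 32.1, 12.9, -6.47, 282, 'mean', array([499.5, -40.6]))
w12 (array([504.3,  43.9]), 33.4, 12.5, -6.57, 705, 'mean', array([504.,  44.]))
```

```bash
python3 -m handwheel '[[85,[-16.4,-50.3,0],0],[85,[-16.4,-50.3,0],0.01],[85,[-16.4,-50.3,0],0.011],[85,[-16.4,-50.3,0],0],[70,[-16.4,-50.3,0],0],[70,[-16.4,-50.3,0],0],[70,[-16.4,-50.3,0],0],[60,[-16.4,-50.3,-10],0]]';python3 -m handwheel '[[60,[-16,-50.4,-10],0],[60,[0,0,0],0],[60,[0,0,0],0],[60,[0,0,0],0]]'
python3 - <<'E'
from h import *
n="w20"
p,d,pos,ori=grab("wrist",n); print(pos,yaw(ori))
E
```

```text
t: 50.38
tcp_pos: [0.463, -0.4108, 0.2231]
orientation: [-2.136, 2.303, -0.001]
force: [-0.1, -0.3, 0.4]
gripper_width: 0.0591
t: 50.88
tcp_pos: [0.4483, -0.4581, 0.2135]
orientation: [-2.138, 2.301, 0.0]
force: [1.1, -0.3, -0.6]
gripper_width: 0.0559
[ 0.44828372 -0.45812461  0.21350452] -1.6442492871139494
```

View pics/w20.png

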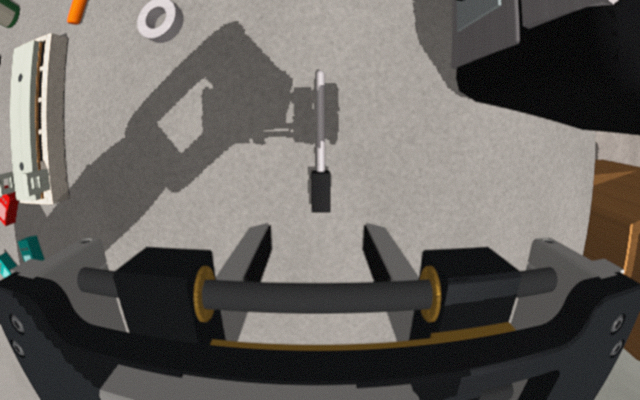

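Run:
```python
from h import *
n="w20"; p,d,pos,ori=load(n); W=cloud("wrist",d,pos,ori); z=W[...,2]
print("handle",maskrect(n,big(sub((z>.02)&(z<.032),160,222,300,340)),.026))
print("rod",maskrect(n,sub((z>.010)&(z<.024),64,168,308,332),.018))
for v in range(64,76,2): print(v,np.round(W[v,318:323]*1000).tolist())
for v in range(205,216,2): print(v,np.round(W[v,320]*1000).tolist())
```

```text
handle (array([ 437.3, -460.5]), 49.5, 23.3, -4.25, 817, 'mean', array([ 437.4, -460.5]))
rod (array([ 526.1, -466.3]), 118.5, 9.7, -4.1, 815, 'mean', array([ 525. , -466.2]))
64 [[596.0, -469.0, 1.0], [597.0, -471.0, -2.0], [597.0, -472.0, -2.0], [596.0, -473.0, 0.0], [596.0, -474.0, 0.0]]
66 [[594.0, -469.0, 0.0], [594.0, -470.0, -0.0], [594.0, -472.0, -0.0], [594.0, -473.0, -1.0], [594.0, -474.0, -1.0]]
68 [[592.0, -469.0, -1.0], [591.0, -470.0, -1.0], [591.0, -471.0, 1.0], [591.0, -473.0, -1.0], [591.0, -474.0, -2.0]]
70 [[586.0, -468.0, 16.0], [586.0, -470.0, 16.0], [586.0, -471.0, 16.0], [586.0, -472.0, 15.0], [586.0, -473.0, 13.0]]
72 [[583.0, -468.0, 17.0], [583.0, -469.0, 17.0], [583.0, -471.0, 18.0], [583.0, -472.0, 18.0], [583.0, -473.0, 17.0]]
74 [[580.0, -468.0, 17.0], [580.0, -469.0, 18.0], [580.0, -470.0, 18.0], [580.0, -472.0, 16.0], [580.0, -473.0, 17.0]]
205 [421.0, -459.0, 25.0]
207 [419.0, -459.0, 26.0]
209 [416.0, -458.0, 25.0]
211 [414.0, -458.0, 26.0]
213 [404.0, -458.0, 0.0]
215 [401.0, -458.0, -0.0]
```

```bash
python3 -m handwheel '[[50,[-2.9,-2.9,-50],0],[50,[0,0,-50],0],[50,[0,0,-50],0],[50,[0,0,-30],0],[50,[0,0,-15],0],[50,[0,0,0],0],[50,[0,0,0],0]]';python3 -c "
from h import *
s=env.get_state();print(s['tcp_pos'],yaw(s['orientation']))"
```

```text
t: 51.8
tcp_pos: [0.4459, -0.4635, 0.0204]
orientation: [2.137, -2.303, 0.006]
force: [-0.1, 0.0, 0.0]
gripper_width: 0.0471
[ 0.44587468 -0.46350036  0.02044458] -1.6455095595934213
```

```bash
python3 -m handwheel '[[50,[-0.4,1.8,-10],0],[50,[0,0,-5],0],[50,[0,0,0],0],[0,[0,0,0],0],[0,[0,0,0],0],[0,[0,0,0],0],[0,[0,0,0],0]]' 50;python3 -c "
from h import *
s=env.get_state();print(s['tcp_pos'],yaw(s['orientation']))"
```

```text
t: 52.68
tcp_pos: [0.4444, -0.4609, 0.0036]
orientation: [2.136, -2.303, 0.001]
force: [-0.6, -0.4, 1.5]
gripper_width: 0.0235
[ 0.44435017 -0.46089463  0.00363844] -1.6459818014254748
```

```bash
python3 -m handwheel '[[0,[0,0,25],0],[0,[0,0,45],0],[0,[0,0,45],0.05],[0,[4,30,10],0.17],[0,[4,30,0],0.17],[0,[4,30,0],0.17],[0,[4,30,0],0.17],[0,[4,30,0],0.17]]';python3 -m handwheel '[[0,[5,30,0],0.17],[0,[5,30,0],0.17],[0,[4.4,29,0],0.17],[0,[0,0,0],0.14],[0,[0,0,0],0],[0,[0,0,0],0]]'
python3 - <<'E'
from h import *
n="w21"
p,d,pos,ori=grab("wrist",n); print(pos,yaw(ori)); grab("side","s21")
E
```

```text
t: 53.68
tcp_pos: [0.464, -0.3092, 0.1281]
orientation: [-2.928, 1.137, 0.001]
force: [0.7, -0.6, -1.3]
gripper_width: 0.0239
t: 54.42
tcp_pos: [0.4785, -0.2217, 0.1283]
orientation: [-3.138, 0.154, 0.0]
force: [0.7, 0.0, -2.0]
gripper_width: 0.0237
[ 0.47854013 -0.22169923  0.12829503] -0.09826621692275286
```

View pics/w21.png

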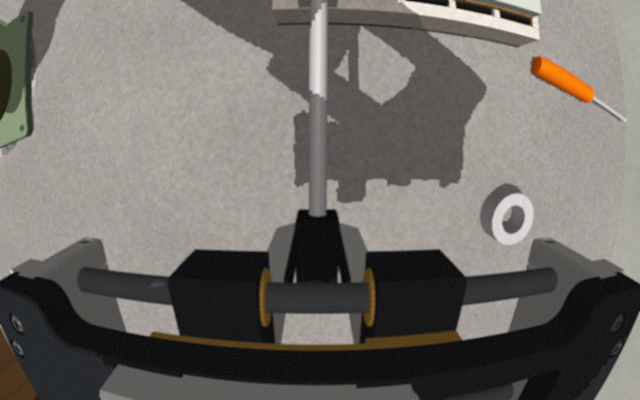

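View pics/s21.png

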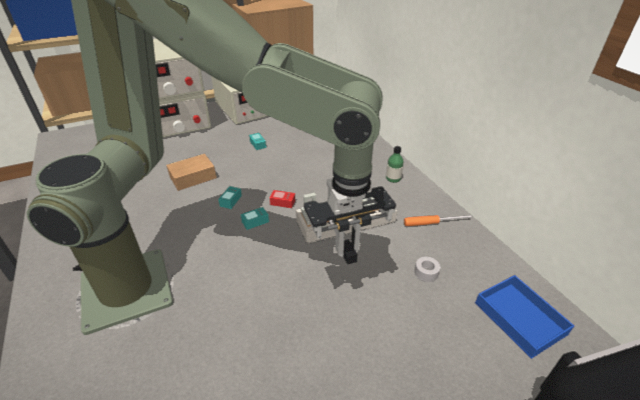

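```bash
cat >> h.py <<'E'
def rod(name,zlo,zhi,v0=0,v1=210,step=25,u0=280,u1=360):
    p,d,pos,ori=load(name); W=cloud("wrist",d,pos,ori)
    for v in range(v0,v1,step):
        q=W[v,u0:u1]; i=np.nonzero((q[:,2]>zlo)&(q[:,2]<zhi))[0]
        if len(i): print(v,len(i),np.round([(q[i[0]][0]+q[i[-1]][0])*500,np.median(q[i][:,1])*1000,np.max(q[i][:,2])*1000,np.median(q[i][:,2])*1000],1))
E
python3 -c "
from h import *
rod('w21',.12,.16)"
```

```text
0 16 [493.2 -82.6 143.2 142. ]
25 18 [491.7 -97.9 143.7 141.5]
50 18 [ 489.6 -112.5  143.5  141.9]
75 19 [ 488.5 -126.4  143.2  141.7]
100 19 [ 487.1 -140.   143.6  141.9]
125 18 [ 485.5 -153.3  143.1  141.7]
150 18 [ 484.2 -166.5  143.3  141.8]
175 18 [ 482.9 -180.   143.4  142.1]
200 17 [ 481.2 -193.7  143.2  142.2]
```

```bash
python3 -m handwheel '[[0,[0.5,0,-30],0.003],[0,[0,0,-25],0],[0,[0,0,-7],0],[0,[0,0,0],0],[0,[0,0,0],0],[0,[0,0,0],0]]'
python3 - <<'E'
from h import *
n="w22"
p,d,pos,ori=grab("wrist",n); print(pos,yaw(ori)); p2,_,_,_=grab("side","s22"); crop(p2,270,170,420,290,5,"s22c")
rod('w22',.06,.1)
E
```

```text
t: 55.28
tcp_pos: [0.4799, -0.2221, 0.0675]
orientation: [3.137, -0.146, 0.003]
force: [0.1, 0.4, -1.1]
gripper_width: 0.0236
[ 0.47994917 -0.22208768  0.06750549] -0.09305949213505743
0 16 [493.8 -82.6  83.4  80.6]
25 17 [492.4 -98.1  82.7  80.7]
50 18 [ 490.4 -112.8   82.1   81.3]
75 19 [ 489.4 -126.8   82.6   80.9]
100 19 [ 488.1 -140.3   82.2   81.1]
125 18 [ 486.5 -153.6   83.    80.8]
150 18 [ 485.3 -166.9   82.3   81.4]
175 18 [ 484.  -180.3   82.7   81. ]
200 17 [ 482.4 -194.1   83.2   81.2]
```

View pics/w22.png

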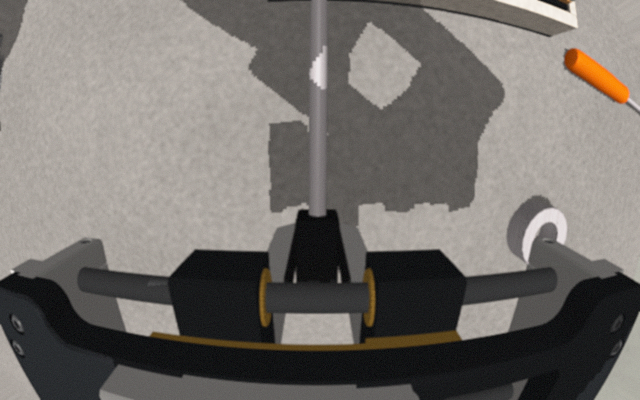

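View pics/s22c.png

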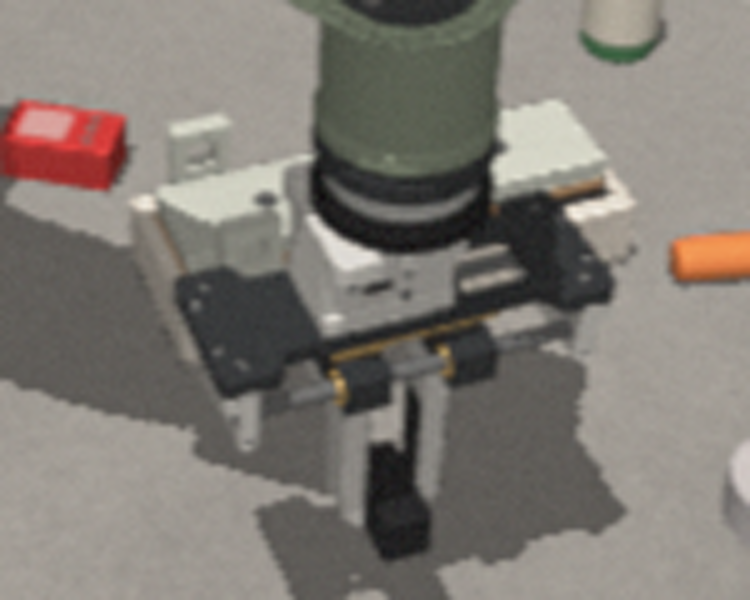

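```bash
python3 -m handwheel '[[0,[-0.6,0,-1],0],[0,[0,0,0],0],[0,[0,0,0],0],[0,[0,0,0],0]]'
python3 - <<'E'
from h import *
n="w23"
p,d,pos,ori=grab("wrist",n); print(pos,yaw(ori))
rod('w23',.06,.1)
E
```

```text
t: 55.88
tcp_pos: [0.4785, -0.2215, 0.0653]
orientation: [-3.138, 0.146, 0.0]
force: [0.6, -0.4, -0.7]
gripper_width: 0.0234
[ 0.47850518 -0.22152829  0.06533578] -0.09295317063240138
0 16 [492.4 -82.3  80.2  78.7]
25 18 [491.  -97.6  80.4  79. ]
50 18 [ 489.  -112.2   80.5   78.9]
75 19 [ 487.9 -126.2   80.9   78.9]
100 19 [ 486.7 -139.8   80.5   78.8]
125 18 [ 485.1 -153.1   79.9   78.9]
150 18 [ 483.9 -166.4   80.4   78.3]
175 18 [ 482.6 -179.8   80.5   79.1]
200 17 [ 481.  -193.4   80.6   79. ]
```

```bash
python3 -m handwheel '[[0,[1,10,0],0],[0,[1,10,0],0],[0,[0.9,10,0],0],[0,[0.4,4,0],0],[0,[0,0,0],0]]'
python3 - <<'E'
from h import *
n="w24"
p,d,pos,ori=grab("wrist",n); print(pos,yaw(ori))
rod('w24',.06,.1); crop(p,240,0,400,110,5,"w24c")
E
```

```text
t: 56.55
tcp_pos: [0.4819, -0.1871, 0.0654]
orientation: [3.138, -0.145, 0.0]
force: [0.1, 0.4, -1.0]
gripper_width: 0.0239
[ 0.48188865 -0.18712023  0.06538482] -0.0921478653927093
0 60 [496.3 -46.5  80.2  76.1]
25 18 [494.3 -63.2  80.1  79.1]
50 17 [492.3 -77.8  81.2  79.1]
75 19 [491.3 -91.8  80.7  78.3]
100 19 [ 490.  -105.4   81.3   78.6]
125 18 [ 488.4 -118.6   80.5   79.1]
150 18 [ 487.2 -131.9   81.5   79.6]
175 18 [ 485.9 -145.3   81.3   79.2]
200 17 [ 484.4 -159.2   80.6   79.2]
```

View pics/w24c.png

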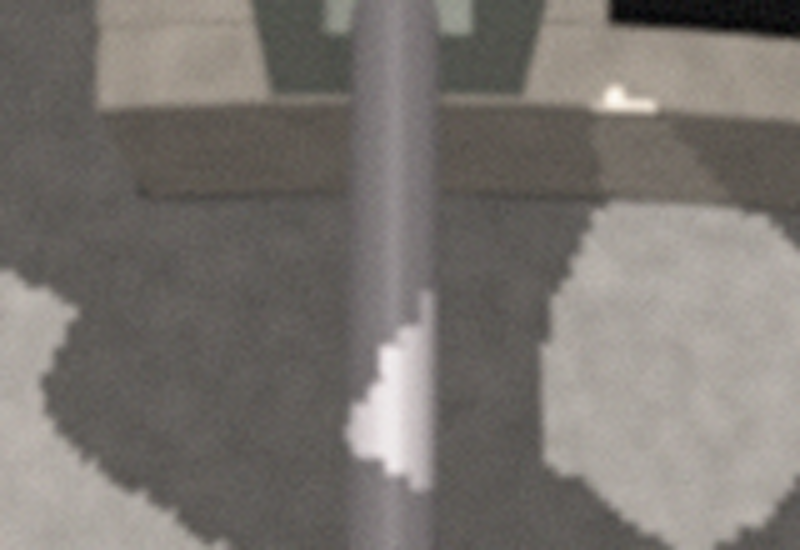

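```bash
python3 -m handwheel '[[0,[0.9,9,0],0],[0,[0.9,9,0],0],[0,[0.9,9,0],0],[0,[0.9,9,0],0],[0,[0.8,9,0],0],[0,[0.9,9,0],0],[0,[0.9,9,0],0],[0,[0,0,0],0]]'; python3 -m handwheel '[[0,[0,0,0],0],[0,[0,0,0],0]]'
python3 - <<'E'
from h import *
n="w25"
p,d,pos,ori=grab("wrist",n); print(pos,yaw(ori))
rod('w25',.06,.1); crop(p,220,0,420,220,3.6,"w25c")
p,_,_,_=grab("side","s25"); crop(p,270,170,420,290,5,"s25c")
E
```

```text
t: 57.6
tcp_pos: [0.488, -0.1238, 0.0653]
orientation: [-3.138, 0.144, 0.0]
force: [0.1, 0.4, -1.1]
gripper_width: 0.0234
t: 57.85
tcp_pos: [0.4881, -0.1249, 0.0654]
orientation: [3.138, -0.147, 0.0]
force: [-0.5, -0.4, -0.9]
gripper_width: 0.0236
[ 0.4880582  -0.12485389  0.06538177] -0.09335340329812152
0 79 [503.4  20.1  81.3  64.3]
25 80 [501.7   3.2  80.8  64.5]
50 80 [500.1 -12.6  81.1  64.4]
75 80 [498.7 -27.7  80.6  62.8]
100 67 [496.6 -44.3  93.5  92. ]
125 18 [494.7 -56.4  80.4  78.8]
150 18 [493.4 -69.7  80.6  79.2]
175 18 [492.2 -83.1  81.1  79. ]
200 17 [490.6 -96.9  80.6  79.2]
```

View pics/w25c.png

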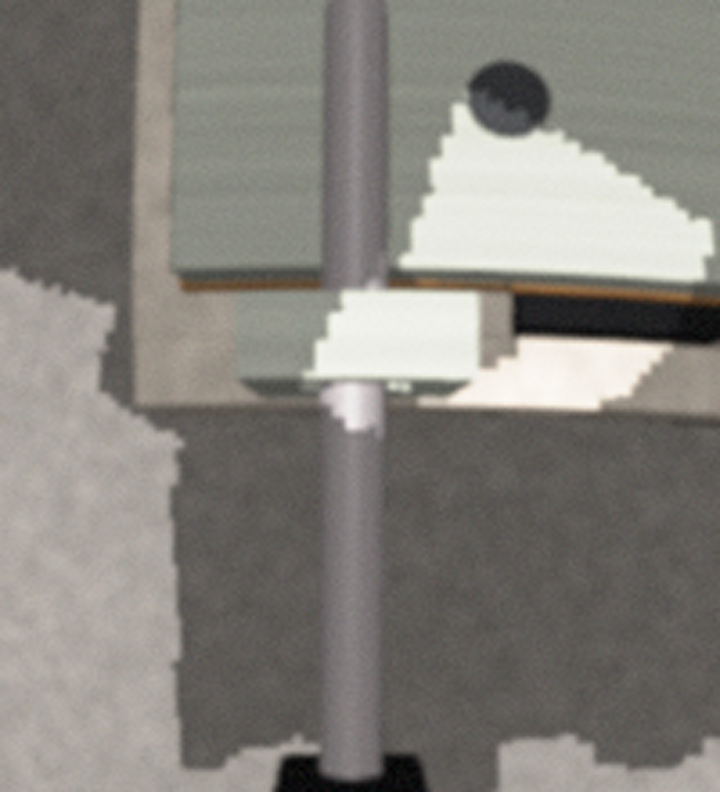

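View pics/s25c.png

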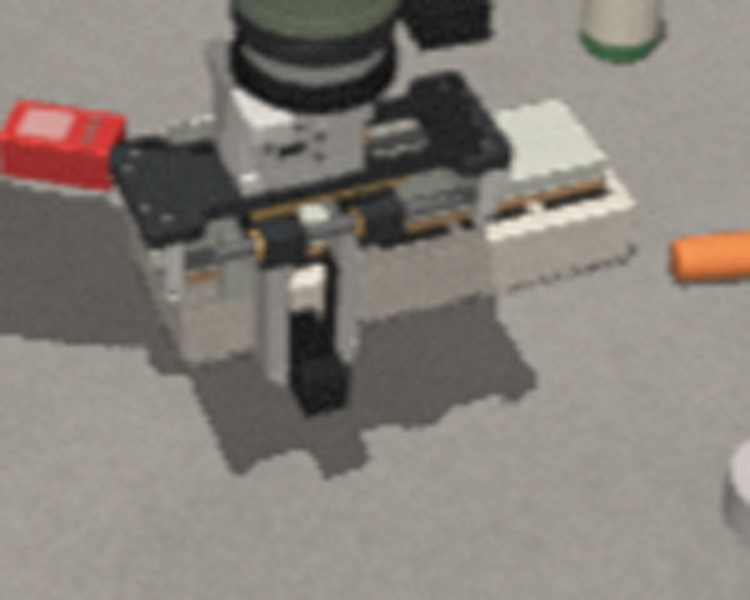

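```bash
python3 -m handwheel '[[0,[0.9,8,0],0],[0,[0.8,8,0],0],[0,[0.8,8,0],0],[0,[0,0,0],0],[0,[0,0,0],0]]'; python3 -m handwheel '[[0,[0.9,8,0],0],[0,[0.8,8,0],0],[0,[0.8,8,0],0],[0,[0,0,0],0],[0,[0,0,0],0]]'
```

```text
t: 58.58
tcp_pos: [0.4906, -0.1005, 0.0654]
orientation: [3.138, -0.145, 0.0]
force: [0.1, -0.8, -1.1]
gripper_width: 0.0237
t: 59.2
tcp_pos: [0.4931, -0.0765, 0.0654]
orientation: [3.138, -0.145, 0.0]
force: [0.1, 0.4, -1.7]
gripper_width: 0.0237
```

```bash
python3 -m handwheel '[[0,[0.6,6,0],0],[0,[0,0,0],0],[0,[0,0,-1.5],0],[0,[0,0,-1],0],[0,[0,0,0],0],[0,[0,0,0],0]]';  python3 - <<'E'
from h import *
n="w26"
p,d,pos,ori=grab("wrist",n); print(pos,yaw(ori)); crop(p,200,0,440,260,3,"w26c")
p,_,_,_=grab("top","t26"); crop(p,290,120,390,260,4,"t26c")
E
```

```text
t: 59.95
tcp_pos: [0.4936, -0.0706, 0.0628]
orientation: [3.138, -0.146, -0.0]
force: [-0.3, 0.3, -2.3]
gripper_width: 0.0237
[ 0.49363154 -0.07062273  0.06284001] -0.09310059459928186
```

View pics/w26c.png

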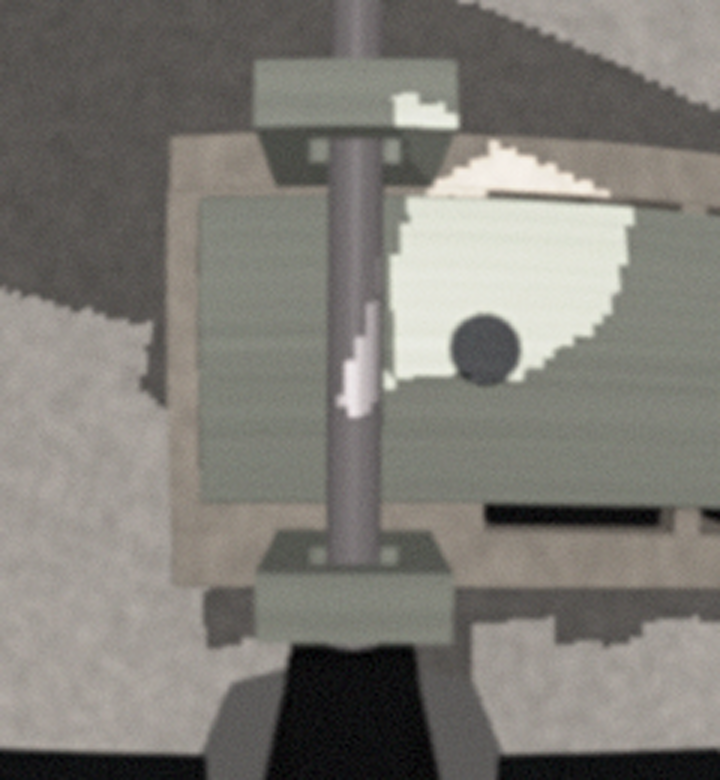

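```bash
python3 -m handwheel '[[40,[0,0,0],0],[40,[0,0,0],0],[45,[0,0,0],0],[45,[0,0,0],0],[45,[0,0,0],0]]';  python3 - <<'E'
from h import *
n="w27"
p,d,pos,ori=grab("wrist",n); print(pos); crop(p,200,0,440,260,3,"w27c")
E
```

```text
t: 60.68
tcp_pos: [0.4936, -0.0706, 0.0629]
orientation: [3.138, -0.146, 0.0]
force: [-0.1, 0.6, 0.2]
gripper_width: 0.0424
[ 0.49363161 -0.07058138  0.0628876 ]
```

View pics/w27c.png

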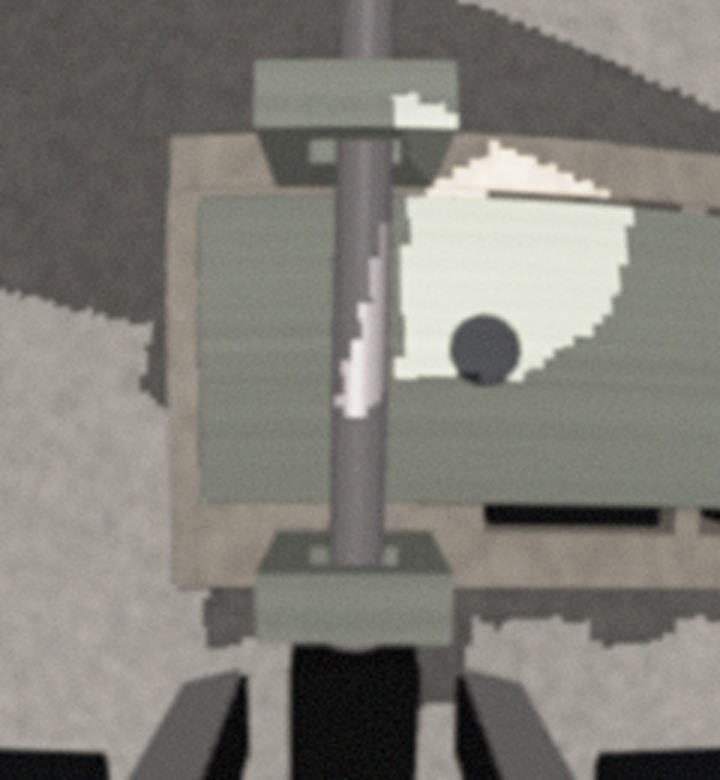

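```bash
python3 -m handwheel '[[45,[0,0,15],0],[45,[0,0,30],0],[45,[0,0,40],0],[45,[0,-20,40],0],[45,[0,-40,40],0],[45,[0,-40,20],0],[45,[0,0,0],0],[45,[0,0,0],0]]'; python3 -m handwheel '[[45,[0,0,0],0],[45,[0,0,0],0]]'
python3 - <<'E'
from h import *
n="w28"
p,d,pos,ori=grab("wrist",n); print(pos)
W=cloud("wrist",d,pos,ori); z=W[...,2]; np.save("pics/z28.npy",W)
p2,_,_,_=grab("side","s28"); crop(p2,250,110,450,270,3.6,"s28c"); grab("top","t28")
E
```

```text
t: 61.72
tcp_pos: [0.4932, -0.17, 0.2478]
orientation: [-3.137, 0.147, 0.001]
force: [-0.7, -0.2, 0.4]
gripper_width: 0.0426
t: 61.98
tcp_pos: [0.4932, -0.1694, 0.2471]
orientation: [-3.137, 0.144, 0.002]
force: [1.3, 1.2, -0.7]
gripper_width: 0.0424
[ 0.49322581 -0.16936578  0.24705428]
```

View pics/w28.png

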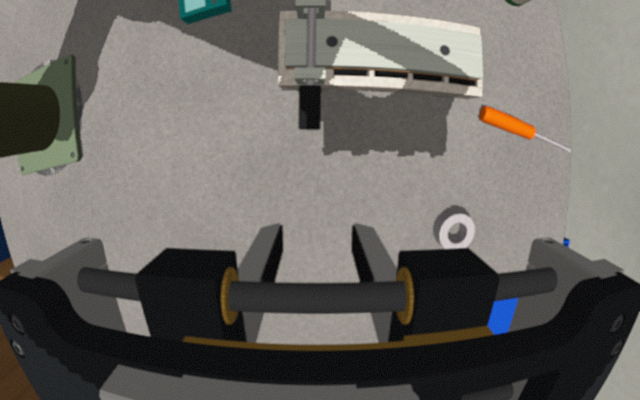

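View pics/s28c.png

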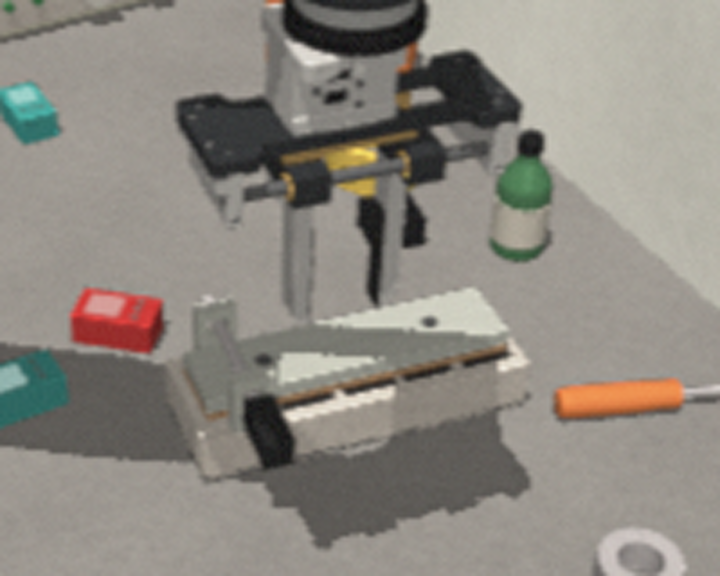

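View pics/t28.png

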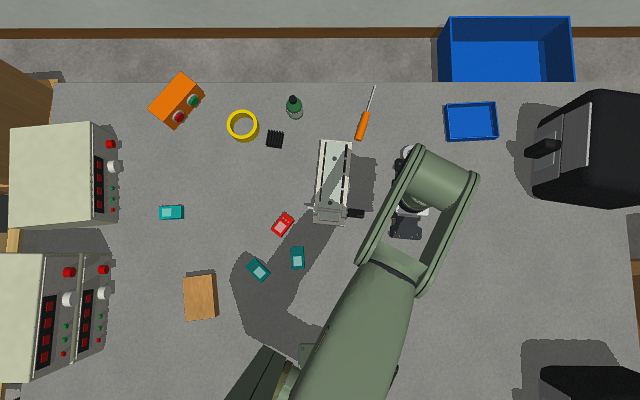

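```bash
python3 -m handwheel '[[45,[0,40,10],0],[45,[0,40,10],0],[45,[0,40,10],0],[45,[0,0,0],0],[45,[0,0,0],0],[45,[0,0,0],0]]'
python3 - <<'E'
from h import *
n="w29"
p,d,pos,ori=grab("wrist",n); print(pos); crop(p,240,60,440,240,3.5,"w29c")
W=cloud("wrist",d,pos,ori); z=W[...,2]
m=big(sub((z>.059)&(z<.069),60,250,250,470)); print("plate",maskrect(n,m,.064))
lug=sub((z>.086)&(z<.098),60,250,270,360)
nn,L,st,ce=cv2.connectedComponentsWithStats(lug.astype(np.uint8))
for l in range(1,nn):
    if st[l,4]>60: print("lug",maskrect(n,L==l,.092))
for v in range(100,150,3):
    q=W[v,285:345]; print(v,np.round(np.nanmax(q[:,2])*1000), np.round(q[np.nanargmax(q[:,2])]*1000).tolist())
E
```

```text
t: 62.88
tcp_pos: [0.4934, -0.0515, 0.2773]
orientation: [3.138, -0.148, -0.002]
force: [-0.3, -0.0, 1.1]
gripper_width: 0.0424
[ 0.49340463 -0.05147344  0.277279  ]
plate (array([606.6,  -6.3]), 202.5, 59.6, -5.45, 6598, 'mean', array([601. ,  -5.7]))
lug (array([504.5,  44.7]), 32.6, 10.7, -5.34, 285, 'mean', array([504.8,  44.6]))
lug (array([495.9, -39.5]), 32.2, 12.1, -5.39, 306, 'mean', array([496. , -39.6]))
100 94.0 [504.0, 49.0, 94.0]
103 93.0 [492.0, 46.0, 93.0]
106 93.0 [519.0, 40.0, 93.0]
109 84.0 [504.0, 39.0, 84.0]
112 83.0 [505.0, 35.0, 83.0]
115 84.0 [506.0, 31.0, 84.0]
118 82.0 [501.0, 28.0, 82.0]
121 82.0 [506.0, 24.0, 82.0]
124 83.0 [505.0, 20.0, 83.0]
127 82.0 [505.0, 17.0, 82.0]
130 81.0 [504.0, 13.0, 81.0]
133 81.0 [502.0, 10.0, 81.0]
136 81.0 [500.0, 6.0, 81.0]
139 80.0 [501.0, 3.0, 80.0]
142 80.0 [501.0, -1.0, 80.0]
145 80.0 [501.0, -5.0, 80.0]
148 80.0 [500.0, -8.0, 80.0]
```

View pics/w29c.png

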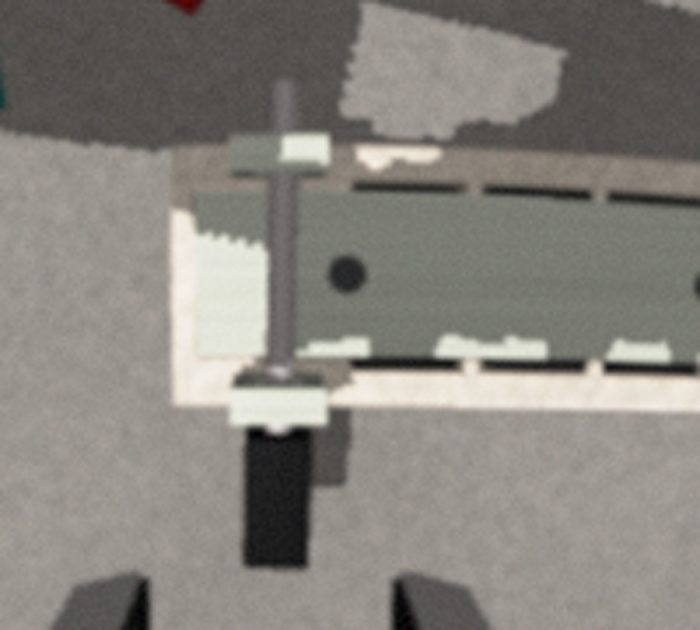

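```bash
python3 -c "
from workcell import env
print(env.hand_in())"
```

```text
the job is handed in; nothing more can be done
None
```

The job is done and handed in at about 63 s of the 210 s allowed; `hand_in` returned no verdict.

- **Modules:** All four black modules went window up into recesses 1 to 4, and each was pressed down with 14 to 21 N. The fingertip stopped at 44.0 to 44.2 mm, and the wrist depth read 44.1 to 44.4 mm on the module tops against the nest's 44 mm.
- **Sheet and plate:** I laid the sheet first and the plate on it, both between the lugs. Each lay within about 1.5 mm of the nest's centre and about 0.1° of its direction. The plate top read 64.0 to 64.5 mm along its length, so it lies flat.
- **Pin:** I pushed the rod in from the -y side through both lugs, with no force felt on the way. Its end stands about 20 mm out beyond the far lug. When released, the pin tipped slightly, handle end down, within the eyelet play; the last pictures show it resting steadily.
- **Bystanders:** The heatsink, the bush and the red and turquoise look-alikes were not touched, and they look unmoved in the last pictures (checked by eye only).

One reading disagreed. The last plate fit gave a length of only 202 mm, because the pin's rod cuts the plate's outline in that view. Before the pin went in, the same fit gave 249 × 61 mm, centred. I saw no module knocked aside and no grip slip.

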